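Change the batch on the microscope stage

ROBOT

A 6-joint arm with a two-finger parallel gripper is mounted at the origin on the work surface. World frame = base frame: x ahead of the robot, y to its left, z up, the work surface at z = 0. Lengths are in m, angles in rad, forces in N, time in s.
With the tool pointing down it reaches from about 0.3 to 0.875 m from the base axis. Payload 6.4 kg.
Tool frame: the origin (TCP) lies between the finger pads; the fingertips stand tip_extent ahead of it and the grasp point (between the pads) lies 5 mm behind it (tip_extent is the distance from the TCP to the fingertips, in m); z points along the fingers, y is the direction in which the jaws open and shut (so a half turn about z gives the same grasp; the last joint's range is limited). The gripper opens to 85 mm and grips with 20 to 120 N. Pads are 22 mm wide; open, the fingers measure 114 mm over their backs; the gripper's body (76 mm by 85 mm) begins 54 mm behind the grasp point. The pads swing forward as they close: fully open they stand 13 mm farther back than shut.
Start: joints at [1.027, 0.181, 1.607, -0, 1.354, -0.206], TCP at [0.191, 0.543, 0.245] pointing down, gripper open.
Joint ranges: [-2.99, 2.99], [-0.89, 2.07], [0.3, 2.58], [-1.14, 4.28], [0, 2.63], [-3.12, 3.12]. Speed limits (rad/s): [2.57, 2.57, 3.01, 3.14, 3.14, 3.14].

INTERFACE

Orientations are given as a unit quaternion [w, x, y, z].
In Python, from bench import * gives the robot as it stands.
- The arm moves only by the shell command python3 -m jog 'ROWS'. ROWS is JSON, a list of rows, each a list of 3 entries, a list of its own where there are three numbers: the shift along the tool's x, y, z in mm, then the turn, a rotation vector about the tool's x, y, z in rad, then the opening, from 0 (shut) to 1 (fully open). A call has 1 to 20 rows; each row is the pose to reach, as a shift and turn from the pose measured when the call began, along the tool's axes at that moment; what a row does not reach only later rows make up. A row lasts 1/12 s, in which the tool goes at most 41.7 mm and 7.16 degrees, less where a joint would pass 70% of its speed; a pose out of reach is approached as far as the arm can. A call with a gripper value outside its range is refused whole. The fingers move at their own pace and stop on an object; the grip force is fixed at half the most. Time passes only in rows, so rows that repeat a pose let the fingers close. It gives the time, the measured TCP pose, the force and the opening at its end, in the units of the state.
- get_obs(): the state, without advancing time (a new reading comes with each control period).
- camera(name): name is "scene" or "side" or "wrist"; returns (picture, depth): 384x512x3 uint8, red, green, blue; 384x512 float32, m along the optical axis (not along the pixel's ray), 0 where there is no reading.
- get_calibration(name): a dict with "fx", "fy", "cx", "cy" (pixels), "world_from_camera" (4x4, takes a point from camera to world coordinates). Camera axes: x right, y down, z forward; pixel columns grow to the right and rows downward; lengths in m; the calibration is good to about 2 mm. A picture is of the moment at which its call begins: read the wrist's pose just before it. get_calibration takes no time and is no camera call; for the wrist camera it gives the pose at the moment of the call.
- hand_in(): hands the job in, once; it reports no verdict.
The state is a dict: "time_s": time; "q": joint angles; "dq": joint speeds; "joint_efforts": joint torques, N m; "eef_pos": TCP position; "eef_rot": TCP orientation; "wrist_force": force on the tool from outside, world axes, zero at the start; "torque": the same for the moment, N m; "opening": opening from 0.0 (shut) to 1.0 (fully open).
Only numpy, scipy, OpenCV 4.12 (cv2) and the standard library are available. Lean on these libraries where they do the work, as an engineer would, in place of code of your own. Each camera call takes 0.05 s, during which the arm holds its last target.

TASK

Change the batch on the microscope stage: first, with the sled still in, swing the brass lock collar fully open to the white mark, then pull the sled all the way out from under the microscope. Move every red (inspected) module from the sled to the yellow tray and lay every green (waiting) module from the mat flat in the sled; then push the sled fully home under the microscope and, last, turn the collar back so that its red pin lines up with the green lock mark, not past it. Leave the bottle, multimeter and pot where they stand, and let go of everything at the end.

Things in the scene. Friction and masses are not known exactly. Their poses are not given: they have to be found in the camera images.
- collar (a joint): Angle (rad) of the brass lock collar about its vertical axis. 0 = fully open, against a stop, its red pin at the white mark; grows counter-clockwise seen from above; 1.35 = locked, pin at the green mark (within 0.12 rad counts); a second stop at 1.70 is past the mark. It begins closed, 1.25 to 1.6. It turns stiffly (friction 0.1 N m, about 2 N at the pin) and stays where it is left.
- collar_pin (a point): Centre of the top of the collar's upright red pin: 15 mm in diameter, free-standing for the uppermost 25 mm, its top 55 mm above the table; 62 mm from the collar's axis, joined to it by a flat arm. Turns with the collar.
- collar_axis (a point): Point on the collar's vertical axis, 15 mm above the table; its axes are the station's. At collar angle a the pin stands from here in direction (-sin a, cos a) of the station's x, y. The steel spigot in the middle of the collar is 36 mm wide and its top is 44 mm above the table.
- sled (a joint): Position (m) of the aluminium sled on its guide: 0 = fully home under the microscope, against a stop (within 8 mm counts); grows as it is pulled out along the station's -y; 0.20 = all the way out, against a stop (over 0.16 counts as out). Begins within 5 mm of home. Friction about 1.5 N, stays where it is left.
- sled_floor (a point): Centre of the sled's inner floor, 20 mm above the table; x across the sled, y along its guide pointing into the microscope, z up. The sled is an open tray, inside 66 mm (x) by 164 mm (y), walls 4 mm thick rising 12 mm above the floor. It takes up to three modules side by side along y, 52 mm apart, their long side across the sled.
- station: Microscope station, fixed to the table; origin under it, z up, y along the sled's guide. The microscope hangs over x 0, y 100 mm: lens 103 mm above the table, barrel 52 mm wide to 255 mm high, on a column at x 98 mm, 285 mm high. Inspected modules start at about y 55 and 140 mm, in the sled. White (open) and green (lock) marks lie on the grey flange at the collar, just outside the pin.
- sled_handle (a point): Centre of the top of the sled's upright red pull pin, 16 mm in diameter, 36 mm tall, its top 56 mm above the table, 121 mm from the sled's centre at its outer (-y) end.
- out_tray_in (a point): Centre of the inner floor of the yellow tray for inspected modules, 3 mm above the table; inside 114 mm (x) by 174 mm (y), walls 3 mm thick, rim 25 mm above the table. Fixed to the table.
- flux_bottle: Amber bottle with yellow cap, 48 mm across, 130 mm tall; origin under its centre. Leave alone.
- multimeter: Red multimeter lying flat, 150 x 75 x 34 mm; origin under its centre. Leave alone.
- tool_pot: Black pot, 70 mm across, 80 mm tall; origin under its centre. Leave alone.
- new1: Waiting module, green board with a silver block: 46 x 36 mm board 5 mm thick with a block 30 x 20 x 20 mm (x, y, z) centred on top, 25 mm high over all, 50 g. Origin: centre of the underside; x along the 46 mm side, z up. Best gripped across the 20 mm width of the block, with the fingertips just above the board. It may be absent (None in the state from the start).
- new2: Waiting module, green board with a silver block: 46 x 36 mm board 5 mm thick with a block 30 x 20 x 20 mm (x, y, z) centred on top, 25 mm high over all, 50 g. Origin: centre of the underside; x along the 46 mm side, z up. Best gripped across the 20 mm width of the block, with the fingertips just above the board. It may be absent (None in the state from the start).
- new3: Waiting module, green board with a silver block: 46 x 36 mm board 5 mm thick with a block 30 x 20 x 20 mm (x, y, z) centred on top, 25 mm high over all, 50 g. Origin: centre of the underside; x along the 46 mm side, z up. Best gripped across the 20 mm width of the block, with the fingertips just above the board. It may be absent (None in the state from the start).
- done1: Inspected module, red board with a black block: 46 x 36 mm board 5 mm thick with a block 30 x 20 x 20 mm (x, y, z) centred on top, 25 mm high over all, 50 g. Origin: centre of the underside; x along the 46 mm side, z up. Best gripped across the 20 mm width of the block, with the fingertips just above the board. It may be absent (None in the state from the start).
- done2: Inspected module, red board with a black block: 46 x 36 mm board 5 mm thick with a block 30 x 20 x 20 mm (x, y, z) centred on top, 25 mm high over all, 50 g. Origin: centre of the underside; x along the 46 mm side, z up. Best gripped across the 20 mm width of the block, with the fingertips just above the board. It may be absent (None in the state from the start).
Things that resemble listed ones, but are neither listed nor needed, are in the scene too. What is shaped like the done2 but pink is not meant. Leave any blue look-alike of the new1 alone.

How it is judged:
By the outcome, as a careful person would: the job done as asked, in the order asked, and still so for the second after the job is handed in, with the robot touching nothing.
Of new1, new2, new3 only 2 to 3 are there at a start; the rules pass over those that are not, and their reading is None.
Of done1, done2 only 1 to 2 are there at a start; the rules pass over those that are not, and their reading is None.
At some moment in a run one of new1, new2, new3 may be knocked a few centimetres aside while the robot is not near it.
Once in a run the grip may slacken for a moment while it holds something.
It also fails if it takes over 210 s, if anything falls off the work surface, if the arm or the gripper's body presses on something with over 40 N, if the wrist force passes 120 N, or if a joint passes its speed limit or range.

## Working session

There is one attempt and no reset: what is moved stays moved. The work goes in short steps, Python scripts to look and compute and a shell command to move; the robot and the scene stay as the last step left them, time stands still between calls to the robot, and variables do not carry over. Pictures are saved under pics/ and viewed, and the job is handed in when it is done.

```bash
ls; mkdir -p pics; python3 - <<'E'
from bench import *
import cv2
o=get_obs();print({k:(v if not hasattr(v,'round') else v) for k,v in o.items()})
for n in ["scene","side","wrist"]:
    p,d=camera(n);cv2.imwrite(f"pics/{n}0.png",cv2.cvtColor(p,cv2.COLOR_RGB2BGR));c=get_calibration(n);print(n,c)
E
```

```text
pics
{'time_s': 0.0, 'q': array([ 1.02672411e+00,  1.81519465e-01,  1.60797836e+00, -1.19304518e-05,
        1.35381682e+00, -2.06280481e-01]), 'dq': array([ 0.00084892,  0.00236545,  0.0007467 ,  0.00020676, -0.00114272,
       -0.00031151]), 'joint_efforts': array([-1.36215182e-03, -4.44859850e+01, -3.51341772e+01, -2.07860257e-04,
        8.87291331e-03, -2.01141478e-05]), 'eef_pos': array([0.19025977, 0.5420613 , 0.2444106 ]), 'eef_rot': array([-3.10081530e-04,  1.68092699e-01,  9.85770817e-01, -8.03242430e-04]), 'wrist_force': array([-0.43909845,  0.3201162 ,  0.22012828]), 'torque': array([0.00471816, 0.00909885, 0.04071732]), 'opening': 0.9985042475622006}
scene {'fx': 360.0003471538941, 'fy': 360.0003471538941, 'cx': 252.63032481326664, 'cy': 193.15734214741084, 'world_from_camera': array([[-0.7041728 ,  0.55817001, -0.43884725,  1.03406923],
       [ 0.71002734,  0.55474813, -0.43372306,  0.4015489 ],
       [ 0.00135849, -0.61700952, -0.78695451,  0.90084778],
       [ 0.        ,  0.        ,  0.        ,  1.        ]])}
side {'fx': 484.61309398107034, 'fy': 484.61309398107034, 'cx': 253.51147730602935, 'cy': 193.4273667263879, 'world_from_camera': array([[ 0.68164256, -0.40427867,  0.60985422, -0.29243653],
       [-0.73166223, -0.38323962,  0.56373556, -0.87205722],
       [ 0.00581404, -0.83047345, -0.55702787,  0.86819695],
       [ 0.        ,  0.        ,  0.        ,  1.        ]])}
wrist {'fx': 340.82697102670346, 'fy': 340.82697102670346, 'cx': 254.4865987890523, 'cy': 196.9888707113717, 'world_from_camera': array([[ 0.33146275,  0.89962128,  0.28427805,  0.11598923],
       [ 0.94346644, -0.31545828, -0.10177008,  0.56894355],
       [-0.00187667,  0.30193979, -0.95332515,  0.37305193],
       [ 0.        ,  0.        ,  0.        ,  1.        ]])}
```

View pics/scene0.png

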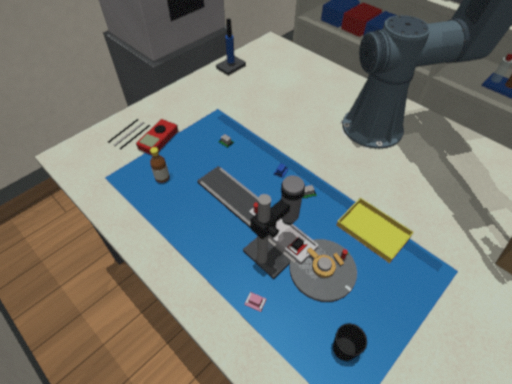

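View pics/side0.png

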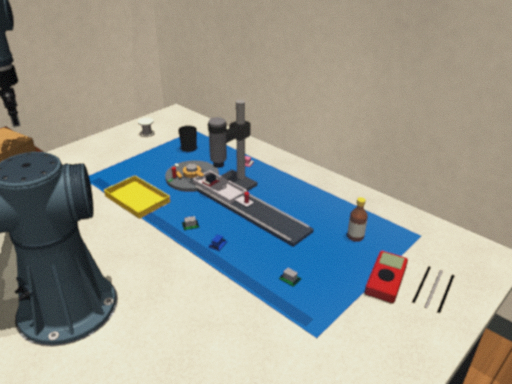

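View pics/wrist0.png

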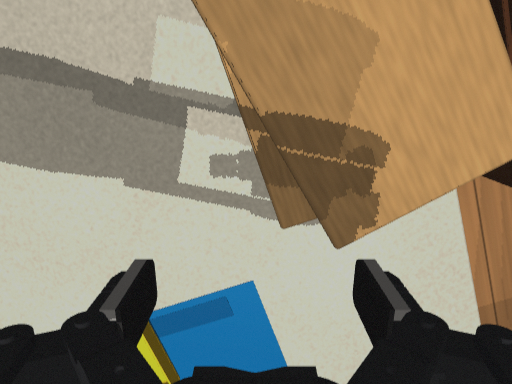

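```bash
cat > h.py <<'E'
import numpy as np, cv2
from bench import *
from scipy.spatial.transform import Rotation as R
def ray(n,u,v,z,c=None):
    c=c or get_calibration(n);T=c["world_from_camera"]
    d=T[:3,:3]@np.array([(u-c["cx"])/c["fx"],(v-c["cy"])/c["fy"],1]);o=T[:3,3]
    return o+d*(z-o[2])/d[2]
def proj(n,p,c=None):
    c=c or get_calibration(n);T=np.linalg.inv(c["world_from_camera"]);q=T[:3,:3]@np.asarray(p)+T[:3,3]
    return np.array([c["cx"]+c["fx"]*q[0]/q[2],c["cy"]+c["fy"]*q[1]/q[2]])
def snap(n,name,crop=None,s=1):
    c=get_calibration(n);p,d=camera(n);np.savez(f"/tmp/{name}.npz",p=p,d=d)
    im=cv2.cvtColor(p,cv2.COLOR_RGB2BGR)
    if crop: x0,y0,x1,y1=crop; im=im[y0:y1,x0:x1]
    im=cv2.resize(im,None,fx=s,fy=s,interpolation=cv2.INTER_CUBIC)
    cv2.imwrite(f"pics/{name}.png",im);return p,d,c
def blobs(p,lo,hi,amin=8):
    h=cv2.cvtColor(p,cv2.COLOR_RGB2HSV);m=cv2.inRange(h,np.array(lo),np.array(hi))
    n,l,s,ce=cv2.connectedComponentsWithStats(m)
    return [(s[i,4],ce[i].round(1),s[i,:4]) for i in range(1,n) if s[i,4]>=amin],l
def tool():
    o=get_obs();q=o["eef_rot"];return o["eef_pos"],R.from_quat([q[1],q[2],q[3],q[0]])
def go(p,yaw=None):
    """shift (mm) in tool axes + rotvec to reach TCP at p pointing down with jaw (tool y) axis world yaw"""
    t,r=tool();sh=r.inv().apply(np.asarray(p)-t)*1000
    out=None
    if yaw is not None:
        best=None
        for k in (0,np.pi):
            y=np.array([np.cos(yaw+k),np.sin(yaw+k),0]);z=np.array([0,0,-1.]);x=np.cross(y,z)
            rv=(r.inv()*R.from_matrix(np.c_[x,y,z])).as_rotvec()
            if best is None or np.linalg.norm(rv)<np.linalg.norm(best): best=rv
        out=best
    print("shift",sh.round(1),"turn",None if out is None else out.round(3),"n_t",np.linalg.norm(sh)/41.7,"n_r",0 if out is None else np.degrees(np.linalg.norm(out))/7.16)
E
python3 - <<'E'
from h import *
im=cv2.imread("pics/scene0.png");cv2.imwrite("pics/s1.png",cv2.resize(im[110:330,180:380],None,fx=2.7,fy=2.7,interpolation=cv2.INTER_CUBIC))
im=cv2.imread("pics/side0.png");cv2.imwrite("pics/s2.png",cv2.resize(im[100:310,100:320],None,fx=2.8,fy=2.8,interpolation=cv2.INTER_CUBIC))
E
```

```text
(no output)
```

View pics/s1.png

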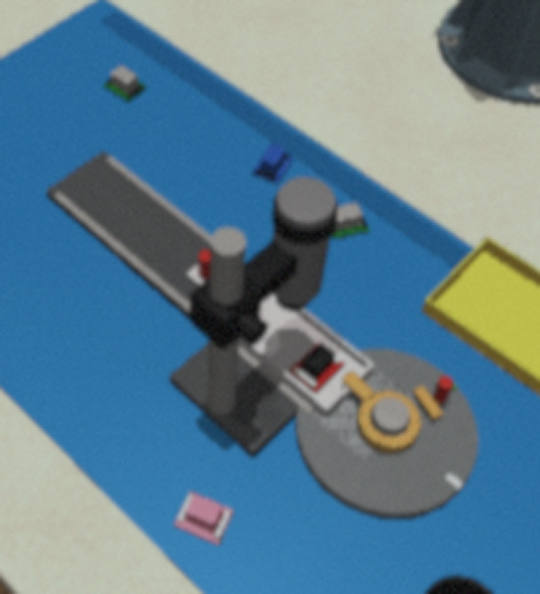

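View pics/s2.png

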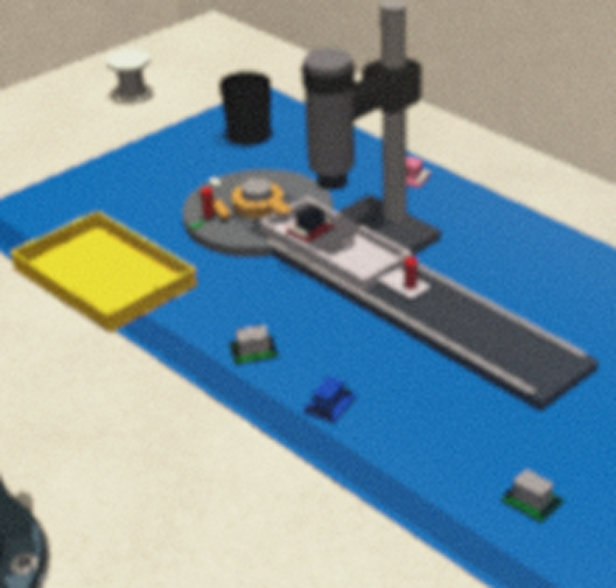

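```bash
python3 - <<'E'
from h import *
cs=get_calibration("scene");cd=get_calibration("side")
def tri(a,b):
    A=[];
    for c,uv in((cs,a),(cd,b)):
        P=np.diag([1,1,1])@np.array([[c["fx"],0,c["cx"]],[0,c["fy"],c["cy"]],[0,0,1]])@np.linalg.inv(c["world_from_camera"])[:3];A.append(P)
    X=cv2.triangulatePoints(A[0],A[1],np.array(a,float).reshape(2,1),np.array(b,float).reshape(2,1));return (X[:3]/X[3]).ravel()
for n,a,b,z in [("handle",(255.9,203.5),(246.4,191.6),.056),("pin",(344.8,250.9),(173.9,167.5),.055),("spigot",(325,263),(191.8,166.4),.044)]:
    print(n,tri(a,b).round(4),ray("scene",*a,z,cs).round(4),ray("side",*b,z,cd).round(4))
print("white",ray("scene",454/2.7+180,480/2.7+110,.01),ray("side",215/2.8+100,181/2.8+100,.01))
print("green",ray("side",195/2.8+100,225/2.8+100,.01))
for f,n in(("scene","scene"),("side","side")):
    im=cv2.cvtColor(cv2.imread(f"pics/{f}0.png"),cv2.COLOR_BGR2RGB)
    for nm,lo,hi in(("green",(40,80,40),(85,255,255)),("red",(0,130,60),(8,255,255)),("red2",(172,130,60),(180,255,255)),("yellow",(22,130,60),(33,255,255)),("blue",(112,150,40),(130,255,255))):
        for b in blobs(im,lo,hi,6)[0]: print(n,nm,b[0],b[1],b[2],ray(n,*b[1],.015 if nm!="yellow" else .01).round(3))
E
```

```text
handle [ 0.5858 -0.0299  0.0587] [ 0.5834 -0.0303  0.056 ] [ 0.5892 -0.0277  0.056 ]
pin [0.5299 0.2447 0.0549] [0.5282 0.2459 0.055 ] [0.5302 0.2434 0.055 ]
spigot [0.5888 0.2259 0.0415] [0.5878 0.2282 0.044 ] [0.5868 0.221  0.044 ]
white [0.58433136 0.30809775 0.01      ] [0.59499474 0.31299961 0.01      ]
green [0.51313578 0.25059852 0.01      ]
scene green 21 [223.6 143.4] [220 141   9   6] [ 0.454 -0.315  0.015]
scene green 32 [308.8 195.2] [303 193  13   5] [0.423 0.043 0.015]
scene red 548 [359.   17.7] [342   3  39  33] [-0.642 -0.5    0.015]
scene red 20 [509.   56.8] [507  54   5   6] [-0.813  0.18   0.015]
scene red 358 [162.7 131.6] [147 120  30  29] [ 0.568 -0.516  0.015]
scene red 75 [143.1 146.6] [137 141  14  13] [ 0.663 -0.502  0.015]
scene red 29 [255.7 206.5] [254 203   4  10] [ 0.57  -0.044  0.015]
scene red 28 [300.8 247.6] [297 244   9   9] [0.582 0.145 0.015]
scene red 28 [343.5 253.7] [341 250   6   9] [0.514 0.241 0.015]
scene red2 39 [348.2  14.9] [342   5  18  24] [-0.627 -0.556  0.015]
scene red2 6 [378.8  12.2] [377  11   4   4] [-0.763 -0.461  0.015]
sce
[... 993 characters left out ...]
  8] [0.558 0.284 0.015]
side red 812 [386.6 281.9] [367 252  40  51] [ 0.58  -0.519  0.015]
side red2 6 [174.  175.7] [173 175   3   3] [0.537 0.256 0.015]
side red2 14 [213.3 182.1] [211 180   6   5] [0.6   0.132 0.015]
side red2 30 [246.4 196.2] [245 192   4  10] [ 0.615 -0.003  0.015]
side red2 127 [374.3 275.1] [366 251  25  43] [ 0.58  -0.483  0.015]
side red2 6 [375.8 292.3] [374 290   4   5] [ 0.531 -0.518  0.015]
side yellow 1467 [136.4 196.1] [105 177  64  41] [0.383 0.254 0.01 ]
side yellow 41 [360.7 200.6] [358 198   7   7] [ 0.848 -0.273  0.01 ]
side blue 11 [220.  241.1] [218 238   5   7] [ 0.406 -0.102  0.015]
side blue 19 [213.6 243.7] [211 240   7   8] [ 0.386 -0.098  0.015]
```

```bash
python3 - <<'E'
import bench
print([x for x in dir(bench) if x[0]!='_'])
print(getattr(bench,'tip_extent',None))
from h import *
print(get_obs().keys())
go((.52,.235,.24),np.radians(76))
E
```

```text
['MotionError', 'camera', 'get_calibration', 'get_obs', 'hand_in', 'tip_extent']
0.014
dict_keys(['time_s', 'q', 'dq', 'joint_efforts', 'eef_pos', 'eef_rot', 'wrist_force', 'torque', 'opening'])
shift [-412.8 -180.5    4.7] turn [-0.001 -0.    -0.093] n_t 10.805957995674115 n_r 0.7477387599045888
```

Candidates (scene px): pins — collar pin (344,251), sled handle (256,204); green modules (224,143), (309,195), versus blue look-alike (281,171); red module in sled (301,247), versus pink (256,300) off the sled. Picking the collar pin first.

```bash
python3 -m jog '[[[-413,-180,-25],[0,0,-0.09],1],[[-413,-180,-25],[0,0,-0.09],1],[[-413,-180,-25],[0,0,-0.09],1],[[-413,-180,-25],[0,0,-0.09],1],[[-413,-180,-25],[0,0,-0.09],1],[[-413,-180,-25],[0,0,-0.09],1],[[-413,-180,-25],[0,0,-0.09],1],[[-413,-180,-25],[0,0,-0.09],1],[[-413,-180,-25],[0,0,-0.09],1],[[-413,-180,-25],[0,0,-0.09],1],[[-413,-180,-25],[0,0,-0.09],1],[[-413,-180,-25],[0,0,-0.09],1],[[-413,-180,-25],[0,0,-0.09],1],[[-413,-180,-25],[0,0,-0.09],1],[[-413,-180,-25],[0,0,-0.09],1],[[-413,-180,-25],[0,0,-0.09],1]]'
python3 - <<'E'
from h import *
print(tool()[0], get_obs()["q"])
snap("wrist","w1",None,1.5)
import json;c=get_calibration("wrist");np.savez("/tmp/w1c.npz",T=c["world_from_camera"])
E
```

```text
time_s: 1.48
eef_pos: [0.5193, 0.2366, 0.2696]
eef_rot: [-0.001, 0.123, 0.992, -0.001]
wrist_force: [-0.1, 0.8, -0.2]
opening: 0.998
[0.51929232 0.23661364 0.26956426] [ 2.20044078e-01  1.52343691e-01  1.58997381e+00 -7.95133361e-04
  1.40071454e+00 -1.10473630e+00]
```

View pics/w1.png

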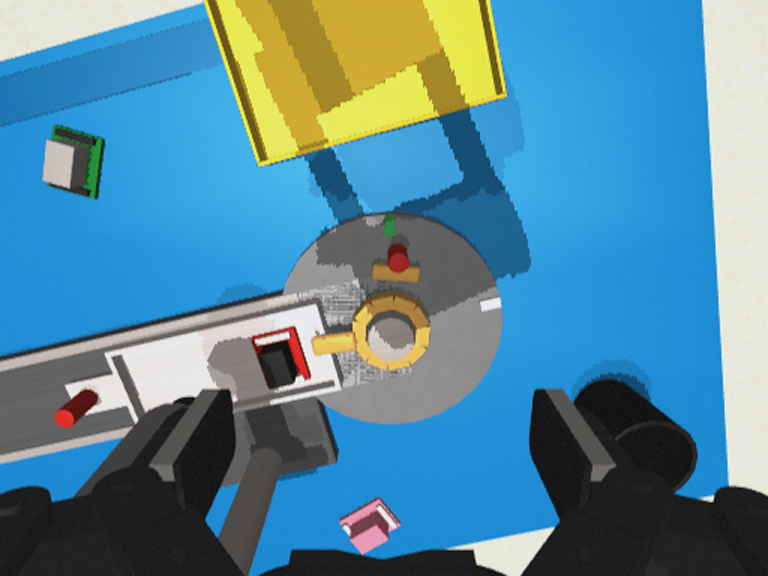

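```bash
python3 - <<'E'
from h import *
c=get_calibration("wrist");d=np.load("/tmp/w1.npz")["d"]
for n,u,v,z in [("pin",398,264,.055),("spig",395,341,.044),("white",490,304,.01),("green",390,226,.01),("handle",66,415,.056),("flangeL",283,300,.01),("flangeR",502,300,.01),("gA",0,357,.012),("gB",282,292,.012),("gC",0,463,.012),("gD",130,431,.012),("y1",263,164,.025),("y2",506,96,.025),("done",277,366,.045),("b1",53,126,.005),("b2",103,137,.005),("b3",96,198,.005)]:
    u/=1.5;v/=1.5;D=d[int(v),int(u)];T=c["world_from_camera"]
    w=T[:3,:3]@(D*np.array([(u-c["cx"])/c["fx"],(v-c["cy"])/c["fy"],1]))+T[:3,3]
    print(n,ray("wrist",u,v,z,c).round(4),"depth",w.round(4))
E
```

```text
pin [0.5288 0.246  0.055 ] depth [0.5286 0.246  0.0559]
spig [0.5886 0.2296 0.044 ] depth [0.5888 0.2296 0.0434]
white [0.59   0.3083 0.01  ] depth [0.5876 0.3075 0.0162]
green [0.5095 0.2457 0.01  ] depth [0.5086 0.2458 0.0153]
handle [ 0.582 -0.026  0.056] depth [ 0.5817 -0.0255  0.0566]
flangeL [0.5465 0.1486 0.01  ] depth [0.5449 0.1503 0.0161]
flangeR [0.589  0.3182 0.01  ] depth [ 0.5931  0.32   -0.0009]
gA [ 0.5365 -0.0922  0.012 ] depth [ 0.5372 -0.0949  0.009 ]
gB [0.5394 0.1504 0.012 ] depth [0.5403 0.1494 0.0085]
gC [ 0.6302 -0.1395  0.012 ] depth [ 0.6287 -0.1364  0.015 ]
gD [ 0.6278 -0.0152  0.012 ] depth [0.5627 0.0806 0.1481]
y1 [0.4422 0.1694 0.025 ] depth [0.4422 0.169  0.0234]
y2 [0.4397 0.344  0.025 ] depth [0.4395 0.3497 0.0005]
done [0.5863 0.1381 0.045 ] depth [0.586  0.1384 0.0458]
b1 [0.3792 0.0242 0.005 ] depth [0.3789 0.0232 0.0033]
b2 [0.3952 0.0566 0.005 ] depth [0.3947 0.0544 0.0007]
b3 [0.4352 0.0335 0.005 ] depth [4.351e-01 3.070e-02 1.000e-04]
```

```bash
python3 - <<'E'
from h import *
go((.5287,.246,.046),np.radians(74.7))
E
```

```text
shift [ -6.9  11.7 223.7] turn [-0.001 -0.001  0.021] n_t 5.3736723974346114 n_r 0.17036301713818525
```

```bash
python3 -m jog '[[[-7,12,0],[0,0,0.02],1],[[-7,12,40],[0,0,0.02],1],[[-7,12,80],[0,0,0.02],0.7],[[-7,12,120],[0,0,0.02],0.6],[[-7,12,150],[0,0,0.02],0.6],[[-7,12,180],[0,0,0.02],0.6],[[-7,12,200],[0,0,0.02],0.6],[[-7,12,215],[0,0,0.02],0.6],[[-7,12,224],[0,0,0.02],0.6],[[-7,12,224],[0,0,0.02],0.6],[[-7,12,224],[0,0,0.02],0.6],[[-7,12,224],[0,0,0.02],0.6]]'
python3 - <<'E'
from h import *
snap("wrist","w2",None,1.5);go((.5287,.246,.046),np.radians(74.7))
E
```

```text
time_s: 2.53
eef_pos: [0.5298, 0.2469, 0.0471]
eef_rot: [0.001, 0.132, 0.991, -0.0]
wrist_force: [0.2, -0.9, 1.2]
opening: 0.598
shift [ 1.1 -1.1  1.3] turn [0.    0.002 0.002] n_t 0.04772620108101895 n_r 0.019345144759769128
```

View pics/w2.png

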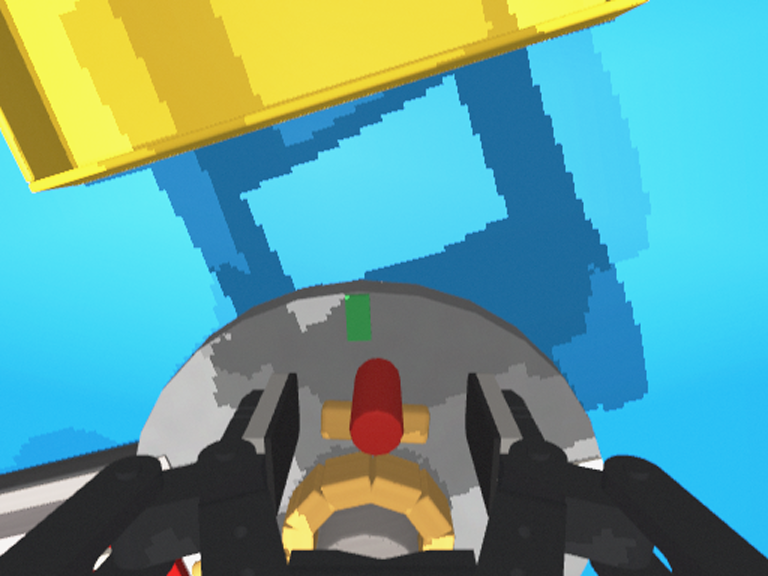

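```bash
python3 -m jog '[[[1,-1,1],[0,0,0],0.3],[[1,-1,1],[0,0,0],0],[[1,-1,1],[0,0,0],0],[[1,-1,1],[0,0,0],0],[[1,-1,1],[0,0,0],0],[[1,-1,1],[0,0,0],0],[[1,-1,1],[0,0,0],0],[[1,-1,1],[0,0,0],0]]'

```

```text
time_s: 3.25
eef_pos: [0.5292, 0.2462, 0.0472]
eef_rot: [0.001, 0.132, 0.991, 0.0]
wrist_force: [-1.7, -1.1, 6.0]
opening: 0.15
```

```bash
python3 -m jog '[[[-0.3,6.2,0],[0,0,0.1],0],[[-1.2,12.3,0],[0,0,0.2],0],[[-2.8,18.3,0],[0,0,0.3],0],[[-4.9,24.1,0],[0,0,0.4],0],[[-7.6,29.7,0],[0,0,0.5],0],[[-10.8,35,0],[0,0,0.6],0],[[-14.6,39.9,0],[0,0,0.7],0],[[-14.6,39.9,0],[0,0,0.7],0],[[-14.6,39.9,0],[0,0,0.7],0]]'

```

```text
time_s: 4.0
eef_pos: [0.5559, 0.2792, 0.0474]
eef_rot: [0.003, 0.464, 0.886, 0.0]
wrist_force: [6.6, -6.3, -3.4]
opening: 0.149
```

```bash
python3 -m jog '[[[0,6.2,0],[0,0,0.1],0],[[-0.5,12.3,0],[0,0,0.2],0],[[-2,18.3,0],[0,0,0.3],0],[[-4,24.1,0],[0,0,0.4],0],[[-7,29.7,0],[0,0,0.5],0],[[-10,35,0],[0,0,0.58],0],[[-11,36.5,0],[0,0,0.6],0],[[-11,36.5,0],[0,0,0.6],0],[[-11,36.5,0],[0,0,0.6],0],[[-11,36.5,0],[0,0,0.6],0]]'

```

```text
time_s: 4.83
eef_pos: [0.5891, 0.2883, 0.047]
eef_rot: [0.002, 0.705, 0.709, -0.003]
wrist_force: [-11.0, -10.9, 11.9]
opening: 0.148
```

```bash
python3 -m jog '[[[0,3,0],[0,0,0],0],[[0,3,0],[0,0,0],0],[[0,3,0],[0,0,0],0]]'; python3 -m jog '[[[0,-2,0],[0,0,0],0],[[0,-2,0],[0,0,0],0.5],[[0,-2,0],[0,0,0],0.5],[[0,-2,0],[0,0,0],0.5],[[0,-2,0],[0,0,0],0.5],[[0,-2,-40],[0,0,0],0.5],[[0,-2,-80],[0,0,0],0.5],[[0,-2,-120],[0,0,0],0.7],[[0,-2,-160],[0,0,0],0.8],[[0,-2,-200],[0,0,0],1],[[0,-2,-210],[0,0,0],1],[[0,-2,-210],[0,0,0],1],[[0,-2,-210],[0,0,0],1]]'
python3 - <<'E'
from h import *
snap("wrist","w3",None,1.5);print(get_obs()["q"])
E
```

```text
time_s: 5.08
eef_pos: [0.5892, 0.2882, 0.0471]
eef_rot: [0.0, 0.705, 0.71, -0.006]
wrist_force: [-11.5, -2.4, 11.0]
opening: 0.151
time_s: 6.17
eef_pos: [0.5891, 0.2901, 0.2576]
eef_rot: [0.001, 0.705, 0.71, -0.006]
wrist_force: [-0.2, 0.4, -0.9]
opening: 1.001
[ 0.28031866  0.35909694  1.36502868 -0.00668256  1.43015615  0.27420106]
```

View pics/w3.png

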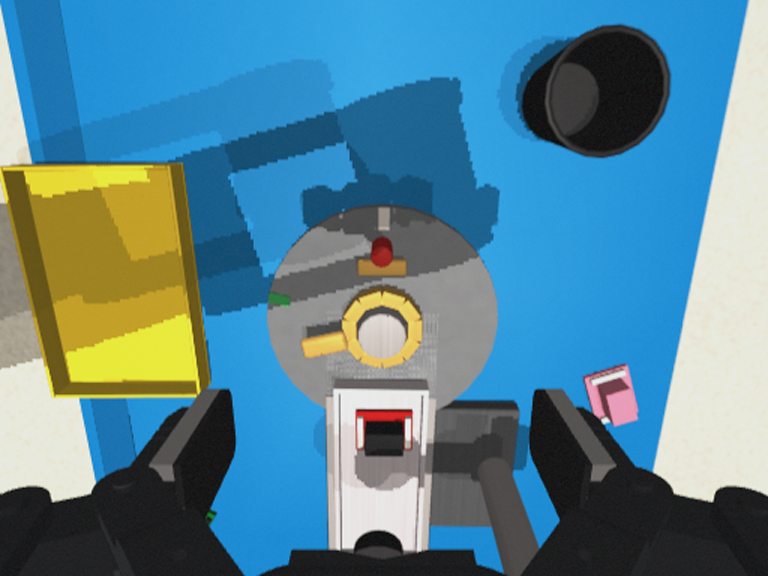

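```bash
python3 - <<'E'
from h import *
c=get_calibration("wrist");d=np.load("/tmp/w3.npz")["d"]
for n,u,v,z in [("pin",382,255,.055),("spig",382,337,.044),("white",384,217,.016),("green",279,299,.016),("sledTL",335,390,.032),("sledBL",330,548,.032),("sledTR",428,388,.032),("sledBR",428,548,.032),("y1",2,166,.025),("y2",184,163,.025),("y3",55,396,.025),("y4",208,393,.025),("done",384,438,.045)]:
    u/=1.5;v/=1.5
    print(n,ray("wrist",u,v,z,c).round(4))
go((.575,-.18,.25),0)
E
```

```text
pin [0.5848 0.2896 0.055 ]
spig [0.5851 0.2265 0.044 ]
white [0.5857 0.3082 0.016 ]
green [0.5064 0.245  0.016 ]
sledTL [0.5491 0.1768 0.032 ]
sledBL [0.5415 0.0235 0.032 ]
sledTR [0.6207 0.1795 0.032 ]
sledBR [0.6261 0.025  0.032 ]
y1 [0.3231 0.3425 0.025 ]
y2 [0.4488 0.3454 0.025 ]
y3 [0.3252 0.1647 0.025 ]
y4 [0.4477 0.169  0.025 ]
done [0.5873 0.1432 0.045 ]
shift [-469.7  -16.6   10.5] turn [-0.01   0.01   0.007] n_t 11.272923049185822 n_r 0.1278021372943734
```

```bash
python3 -m jog '[[[0,-40,0],[0,0,-0.12],1],[[0,-80,0],[0,0,-0.24],1],[[0,-120,0],[0,0,-0.36],1],[[0,-165,0],[0,0,-0.48],1],[[-40,-165,0],[0,0,-0.6],1],[[-80,-165,0],[0,0,-0.72],1],[[-120,-165,0],[0,0,-0.84],1],[[-160,-165,0],[0,0,-0.96],1],[[-200,-165,0],[0,0,-1.08],1],[[-240,-165,0],[0,0,-1.2],1],[[-280,-165,0],[0,0,-1.32],1],[[-320,-165,0],[0,0,-1.44],1],[[-340,-165,0],[0,0,-1.56],1],[[-370,-165,0],[0,0,-1.56],1],[[-390,-165,0],[0,0,-1.56],1],[[-390,-165,0],[0,0,-1.56],1],[[-390,-165,0],[0,0,-1.56],1]]'
python3 - <<'E'
from h import *
snap("wrist","w4",None,1.5);print(get_obs()["q"])
E
```

```text
time_s: 7.63
eef_pos: [0.4249, -0.1026, 0.259]
eef_rot: [-0.007, 0.004, 1.0, -0.004]
wrist_force: [0.2, -0.0, -0.1]
opening: 0.998
[-0.49726366 -0.14647516  1.91071165 -0.01341912  1.38609802 -2.05891687]
```

View pics/w4.png

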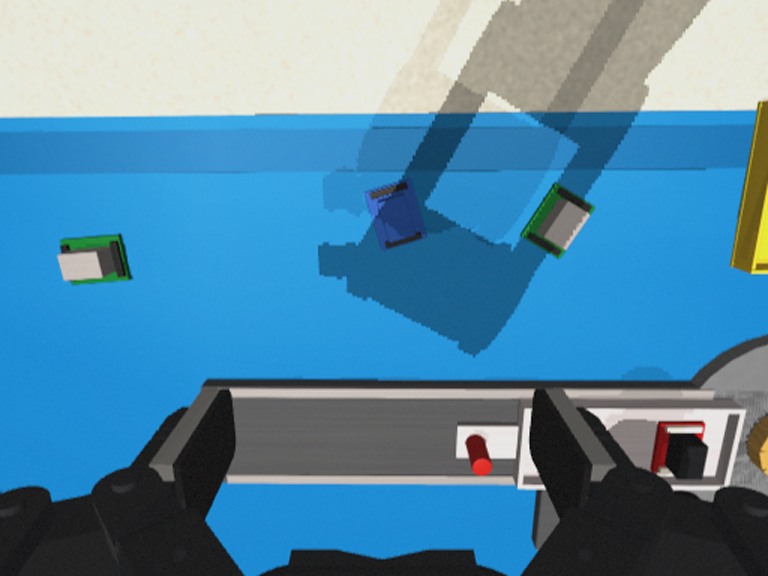

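```bash
python3 - <<'E'
from h import *
c=get_calibration("wrist")
for n,u,v,z in [("handle",482,467,.056),("guideL",225,390,.012),("guideR",690,388,.012)]:
    print(n,ray("wrist",u/1.5,v/1.5,z,c).round(4))
go((.585,-.0275,.046),np.pi/2)
E
```

```text
handle [ 0.5839 -0.0273  0.056 ]
guideL [ 0.5417 -0.2311  0.012 ]
guideR [0.541  0.1467 0.012 ]
shift [-162.4   76.4  210.4] turn [-0.007 -0.014 -0.007] n_t 6.632516787599515 n_r 0.13720165212148555
```

```bash
python3 -m jog '[[[-40,20,0],[0,0,0],0.6],[[-80,40,0],[0,-0.007,0],0.5],[[-120,60,20],[0,-0.014,0],0.5],[[-160,76,50],[-0.007,-0.014,0],0.5],[[-160,76,90],[-0.007,-0.014,0],0.5],[[-160,76,130],[-0.007,-0.014,0],0.5],[[-160,76,165],[-0.007,-0.014,0],0.5],[[-160,76,190],[-0.007,-0.014,0],0.5],[[-160,76,205],[-0.007,-0.014,0],0.5],[[-160,76,210],[-0.007,-0.014,0],0.5],[[-160,76,210],[-0.007,-0.014,0],0.5]]'
python3 - <<'E'
from h import *
snap("wrist","w5",None,1);go((.585,-.0275,.046),np.pi/2)
E
```

```text
time_s: 8.6
eef_pos: [0.5806, -0.0257, 0.0441]
eef_rot: [-0.002, 0.002, 1.0, 0.0]
wrist_force: [0.4, 0.2, -0.3]
opening: 0.5
shift [-2.9 -1.1 -0. ] turn [ 0.    -0.001 -0.005] n_t 0.07517664338478636 n_r 0.042901232181575794
```

View pics/w5.png

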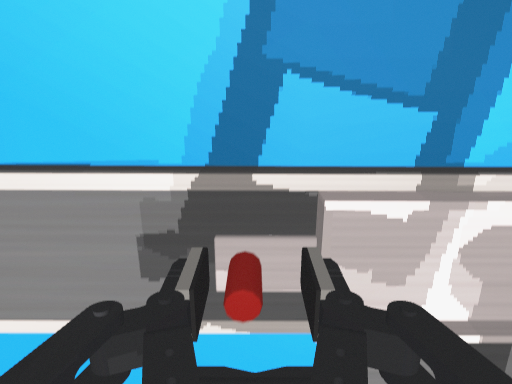

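```bash
python3 -m jog '[[[-3,-3,0],[0,0,0],0.5],[[-3,-3,0],[0,0,0],0.3],[[-3,-3,0],[0,0,0],0],[[-3,-3,0],[0,0,0],0],[[-3,-3,0],[0,0,0],0],[[-3,-3,0],[0,0,0],0],[[-3,-3,0],[0,0,0],0]]'

```

```text
time_s: 9.23
eef_pos: [0.5864, -0.0303, 0.0479]
eef_rot: [0.001, 0.003, 1.0, -0.001]
wrist_force: [-1.1, -1.9, 6.9]
opening: 0.162
```

```bash
python3 -m jog '[[[0,-8,0],[0,0,0],0],[[0,-20,0],[0,0,0],0],[[0,-35,0],[0,0,0],0],[[0,-50,0],[0,0,0],0],[[0,-65,0],[0,0,0],0],[[0,-80,0],[0,0,0],0],[[0,-95,0],[0,0,0],0],[[0,-110,0],[0,0,0],0],[[0,-125,0],[0,0,0],0],[[0,-140,0],[0,0,0],0],[[0,-155,0],[0,0,0],0],[[0,-170,0],[0,0,0],0],[[0,-180,0],[0,0,0],0],[[0,-188,0],[0,0,0],0],[[0,-194,0],[0,0,0],0],[[0,-198,0],[0,0,0],0],[[0,-198,0],[0,0,0],0],[[0,-198,0],[0,0,0],0]]'

```

```text
time_s: 10.73
eef_pos: [0.5847, -0.2293, 0.048]
eef_rot: [0.0, 0.003, 1.0, -0.001]
wrist_force: [-5.2, -1.5, 0.8]
opening: 0.157
```

```bash
python3 -m jog '[[[0,-4,0],[0,0,0],0],[[0,-4,0],[0,0,0],0],[[0,-4,0],[0,0,0],0]]'; python3 -m jog '[[[0,1,0],[0,0,0],0.2],[[0,1,0],[0,0,0],0.5],[[0,1,0],[0,0,0],0.5],[[0,1,0],[0,0,0],0.5],[[0,1,-40],[0,0,0],0.6],[[40,1,-80],[0,0,0],0.8],[[80,20,-120],[0,0,0],1],[[120,50,-160],[0,0,0],1],[[120,90,-200],[0,0,0],1],[[120,100,-200],[0,0,0],1],[[120,100,-200],[0,0,0],1],[[120,100,-200],[0,0,0],1]]'
python3 - <<'E'
from h import *
p,d,c=snap("wrist","w6",None,1.5);np.savez("/tmp/w6c.npz",**c)
E
```

```text
time_s: 10.98
eef_pos: [0.5846, -0.2305, 0.0479]
eef_rot: [-0.0, 0.002, 1.0, 0.001]
wrist_force: [-2.3, 12.4, 6.3]
opening: 0.163
time_s: 11.98
eef_pos: [0.4662, -0.129, 0.2531]
eef_rot: [0.003, 0.001, 1.0, -0.001]
wrist_force: [0.4, -0.0, 0.2]
opening: 1.002
```

View pics/w6.png

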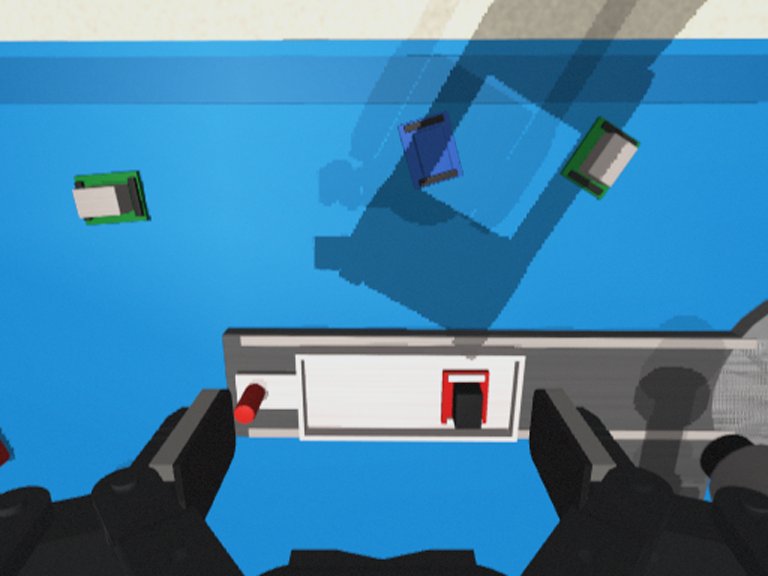

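```bash
cat >> h.py <<'E'
def cloud(d,c):
    v,u=np.mgrid[0:d.shape[0],0:d.shape[1]]
    P=np.stack([(u-c["cx"])/c["fx"]*d,(v-c["cy"])/c["fy"]*d,d],-1);T=c["world_from_camera"]
    return P@T[:3,:3].T+T[:3,3]
def top(d,c,cen,rad,z0,z1,im=None):
    """block top: points within rad of cen (world xy) with height z0..z1 -> centre, long-axis angle, size"""
    W=cloud(d,c);m=(W[...,2]>z0)&(W[...,2]<z1)&(np.hypot(W[...,0]-cen[0],W[...,1]-cen[1])<rad)&(d>0)
    P=W[m];(cx,cy),(w,h),a=cv2.minAreaRect((P[:,:2]*1000).astype(np.float32))
    if w<h: w,h,a=h,w,a+90
    print("top c",round(cx,1),round(cy,1),"size",round(w,1),round(h,1),"long ang",round(a,1),"z",np.median(P[:,2]).round(4),"n",m.sum(),"mean",(P[:,:2].mean(0)*1000).round(1))
E
python3 - <<'E'
from h import *
c=dict(np.load("/tmp/w6c.npz"));d=np.load("/tmp/w6.npz")["d"]
for n,u,v,z in [("done",467,390,.045),("g1",98,200,.025),("g2",612,155,.025),("in TL",305,358,.032),("in TR",520,362,.032),("handle",245,412,.056),("out BL",300,438,.032),("out BR",518,440,.032),("out TL",297,354,.032),("out TR",525,356,.032)]:
    p=ray("wrist",u/1.5,v/1.5,z,c);print(n,p.round(4))
    if n in("done","g1","g2"): top(d,c,p,.035,z-.004,z+.004)
E
```

```text
done [ 0.5687 -0.066   0.045 ]
top c 586.3 -63.8 size 31.2 20.1 long ang 0.3 z 0.0443 n 445 mean [585.4 -64. ]
g1 [ 0.4322 -0.3243  0.025 ]
top c 432.8 -325.9 size 31.0 20.0 long ang 94.5 z 0.0246 n 585 mean [ 432.5 -325.2]
g2 [0.4032 0.0265 0.025 ]
top c 405.8 27.6 size 29.9 20.6 long ang 149.7 z 0.0245 n 640 mean [405.5  27. ]
in TL [ 0.5487 -0.186   0.032 ]
in TR [ 0.5524 -0.0251  0.032 ]
handle [ 0.5802 -0.2275  0.056 ]
out BL [ 0.6178 -0.1934  0.032 ]
out BR [ 0.62   -0.0212  0.032 ]
out TL [ 0.5455 -0.1918  0.032 ]
out TR [ 0.5475 -0.0218  0.032 ]
```

```bash
python3 - <<'E'
from h import *
go((.5863,-.0638,.042),np.radians(90.3))
E
python3 -m jog '[[[-40,22,0],[0,0,0],0.7],[[-80,44,0],[0,0,0],0.45],[[-120,65,20],[0,0,0],0.45],[[-120,65,60],[0,0,0],0.45],[[-120,65,100],[0,0,0],0.45],[[-120,65,140],[0,0,0],0.45],[[-120,65,170],[0,0,0],0.45],[[-120,65,190],[0,0,0],0.45],[[-120,65,195],[0,0,0],0.45],[[-120,65,195],[0,0,0],0.45]]'
python3 - <<'E'
from h import *
snap("wrist","w7",None,1);go((.5863,-.0638,.042),np.radians(90.3))
E
```

```text
shift [-118.7   67.   209.6] turn [-0.001  0.005 -0.008] n_t 5.99651520664046 n_r 0.07848750362333923
time_s: 12.87
eef_pos: [0.5858, -0.0661, 0.0534]
eef_rot: [0.0, 0.002, 1.0, 0.0]
wrist_force: [0.1, -0.7, 0.1]
opening: 0.449
shift [ 1.1  2.6 13.7] turn [-0.001  0.004 -0.009] n_t 0.3353474269926962 n_r 0.0780244513534166
```

View pics/w7.png

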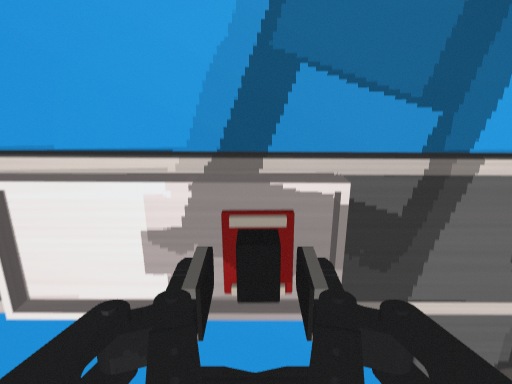

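```bash
python3 -m jog '[[[0,2.5,6],[0,0,0],0.45],[[0,2.5,13],[0,0,0],0.45],[[0,2.5,13],[0,0,0],0.45],[[0,2.5,13],[0,0,0],0.2],[[0,2.5,13],[0,0,0],0],[[0,2.5,13],[0,0,0],0],[[0,2.5,13],[0,0,0],0],[[0,2.5,13],[0,0,0],0],[[0,2.5,13],[0,0,0],0]]'

```

```text
time_s: 13.67
eef_pos: [0.588, -0.0641, 0.0435]
eef_rot: [0.002, 0.002, 1.0, -0.001]
wrist_force: [-1.0, 0.5, 5.0]
opening: 0.221
```

```bash
python3 -m jog '[[[0,0,-20],[0,0,0],0],[[0,0,-50],[0,0,0],0],[[20,0,-80],[0,0,0],0],[[50,0,-80],[0,0,0],0],[[80,0,-80],[0,0,0],0],[[115,0,-80],[0,0,0],0],[[150,0,-80],[0,0,0],0],[[180,20,-80],[0,0,0],0],[[200,50,-80],[0,0,0],0],[[200,80,-80],[0,0,0],0],[[200,115,-80],[0,0,0],0],[[200,150,-80],[0,0,0],0],[[200,185,-80],[0,0,0],0],[[200,220,-80],[0,0,0],0],[[200,255,-80],[0,0,0],0],[[200,285,-80],[0,0,0],0],[[200,305,-80],[0,0,0],0],[[200,320,-80],[0,0,0],0],[[200,320,-80],[0,0,0],0],[[200,320,-80],[0,0,0],0]]'
python3 - <<'E'
from h import *
snap("wrist","w8",None,1);go((.386,.256,.029),np.radians(90))
E
```

```text
time_s: 15.33
eef_pos: [0.3882, 0.257, 0.1217]
eef_rot: [0.002, 0.001, 1.0, -0.001]
wrist_force: [0.1, -0.4, -0.5]
opening: 0.214
shift [ 2.7 -0.2 92.7] turn [-0.002  0.004 -0.003] n_t 2.2239890381240492 n_r 0.0421479138814191
```

View pics/w8.png

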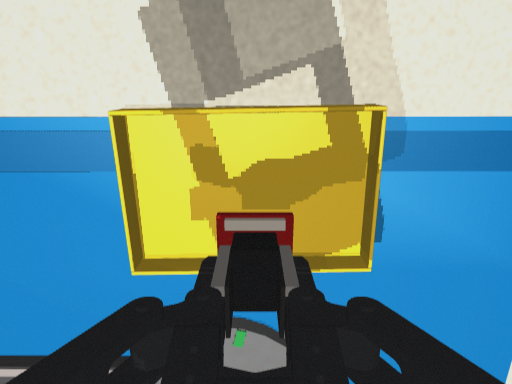

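```bash
python3 -m jog '[[[0,0,30],[0,0,0],0],[[0,0,60],[0,0,0],0],[[0,0,80],[0,0,0],0],[[0,0,90],[0,0,0],0],[[0,0,94],[0,0,0],0],[[0,0,94],[0,0,0],0],[[0,0,94],[0,0,0],0]]'; python3 -m jog '[[[0,0,0],[0,0,0],0.25],[[0,0,0],[0,0,0],0.45],[[0,0,0],[0,0,0],0.45],[[0,0,0],[0,0,0],0.45],[[0,0,-30],[0,0,0],0.45],[[0,0,-70],[0,0,0],0.6],[[0,0,-110],[0,0,0],0.8],[[0,-40,-150],[0,0,0],1],[[0,-80,-180],[0,0,0],1],[[0,-120,-200],[0,0,0],1],[[0,-160,-200],[0,0,0],1],[[0,-200,-200],[0,0,0],1],[[0,-200,-200],[0,0,0],1],[[0,-200,-200],[0,0,0],1]]'
python3 - <<'E'
from h import *
p,d,c=snap("wrist","w9",None,1.5);np.savez("/tmp/w9c.npz",**c)
top(d,c,(.405,.027),.06,.021,.029)
snap("side","sd9",(60,80,420,340),2)
E
```

```text
time_s: 15.97
eef_pos: [0.3896, 0.2559, 0.0285]
eef_rot: [0.003, 0.002, 1.0, -0.001]
wrist_force: [0.2, -1.3, 0.0]
opening: 0.218
time_s: 17.13
eef_pos: [0.3882, 0.0529, 0.2298]
eef_rot: [0.004, 0.004, 1.0, -0.002]
wrist_force: [0.8, 0.2, 0.6]
opening: 0.998
top c 405.8 27.9 size 30.5 20.1 long ang 149.2 z 0.0245 n 569 mean [405.   28.1]
```

View pics/w9.png

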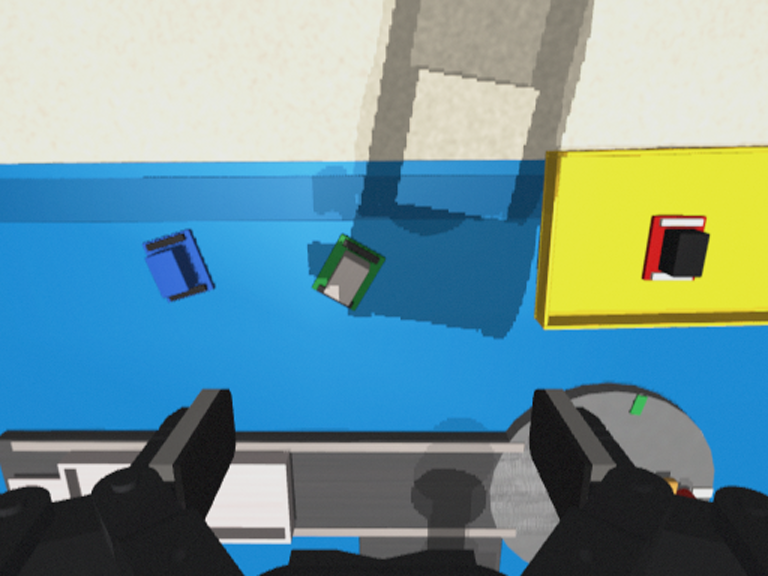

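View pics/sd9.png

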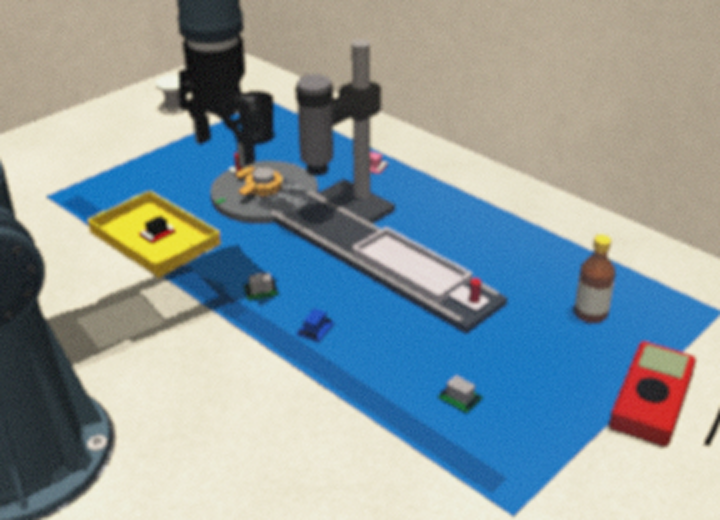

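```bash
python3 - <<'E'
from h import *
go((.4055,.0279,.023),np.radians(59.5))
E
```

```text
shift [-16.6 -27.4 206.1] turn [0.    0.006 0.526] n_t 5.0029916293420005 n_r 4.209349619025282
```

```bash
python3 -m jog '[[[-16,-27,0],[0,0,0.13],0.7],[[-16,-27,40],[0,0,0.26],0.6],[[-16,-27,80],[0,0,0.39],0.5],[[-16,-27,120],[0,0,0.526],0.5],[[-16,-27,160],[0,0,0.526],0.5],[[-16,-27,180],[0,0,0.526],0.5],[[-16,-27,185],[0,0,0.526],0.5],[[-16,-27,185],[0,0,0.526],0.5],[[-16,-27,185],[0,0,0.526],0.5]]'
python3 - <<'E'
from h import *
snap("wrist","w10",None,1);go((.4055,.0279,.023),np.radians(59.5))
E
```

```text
time_s: 17.98
eef_pos: [0.4055, 0.0289, 0.0449]
eef_rot: [0.003, 0.262, 0.965, 0.0]
wrist_force: [0.0, 0.7, 0.2]
opening: 0.505
shift [ 0.4 -1.  22.6] turn [0.003 0.008 0.001] n_t 0.5417566958828525 n_r 0.06974791898787
```

View pics/w10.png

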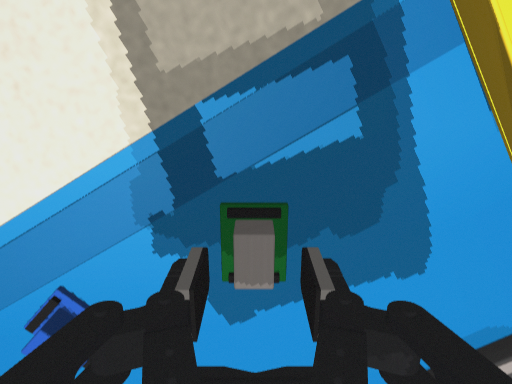

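```bash
python3 -m jog '[[[0,-1,12],[0,0.006,0],0.5],[[0,-1,22],[0,0.006,0],0.5],[[0,-1,22],[0,0.006,0],0.5],[[0,-1,22],[0,0.006,0],0.2],[[0,-1,22],[0,0.006,0],0],[[0,-1,22],[0,0.006,0],0],[[0,-1,22],[0,0.006,0],0],[[0,-1,22],[0,0.006,0],0],[[0,-1,22],[0,0.006,0],0]]'
python3 - <<'E'
from h import *
go((.584,-.080,.13),np.radians(90))
E
```

```text
time_s: 18.78
eef_pos: [0.4071, 0.0276, 0.0251]
eef_rot: [0.003, 0.262, 0.965, 0.001]
wrist_force: [-0.7, 0.6, 6.2]
opening: 0.218
shift [-207.5   -2.8 -103.9] turn [ 0.002  0.005 -0.531] n_t 5.565413936987038 n_r 4.249046100244801
```

```bash
python3 -m jog '[[[0,0,-20],[0,0,0],0],[[0,0,-50],[0,0,0],0],[[0,0,-80],[0,0,-0.1],0],[[-30,0,-103],[0,0,-0.2],0],[[-60,0,-103],[0,0,-0.3],0],[[-90,0,-103],[0,0,-0.4],0],[[-120,-1,-103],[0,0,-0.531],0],[[-150,-2,-103],[0,0,-0.531],0],[[-180,-3,-103],[0,0,-0.531],0],[[-200,-3,-103],[0,0,-0.531],0],[[-207,-3,-103],[0,0,-0.531],0],[[-207,-3,-103],[0,0,-0.531],0],[[-207,-3,-103],[0,0,-0.531],0]]'
python3 - <<'E'
from h import *
snap("wrist","w11",None,1.5);go((.5835,-.080,.045),np.radians(90))
E
```

```text
time_s: 19.87
eef_pos: [0.5827, -0.0795, 0.1292]
eef_rot: [0.002, -0.0, 1.0, 0.001]
wrist_force: [-0.2, 0.2, -0.7]
opening: 0.212
shift [-0.8 -1.  84.1] turn [0.001 0.005 0.   ] n_t 2.0160159776991087 n_r 0.03915297385507301
```

View pics/w11.png

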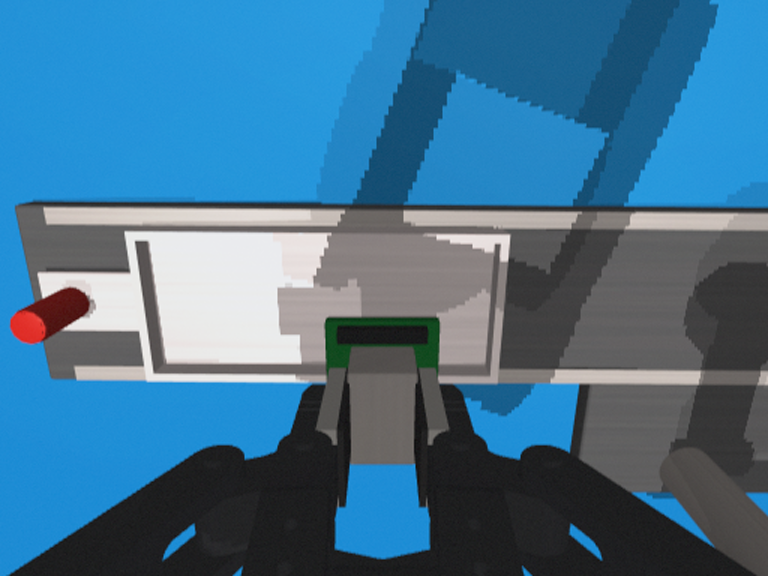

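```bash
python3 -m jog '[[[0,-1,30],[0,0,0],0],[[0,-1,55],[0,0,0],0],[[0,-1,72],[0,0,0],0],[[0,-1,80],[0,0,0],0],[[0,-1,83],[0,0,0],0],[[0,-1,83],[0,0,0],0],[[0,-1,83],[0,0,0],0]]'; python3 -m jog '[[[0,0,0],[0,0,0],0.25],[[0,0,0],[0,0,0],0.4],[[0,0,0],[0,0,0],0.4],[[0,0,0],[0,0,0],0.4],[[0,0,-20],[0,0,0],0.4],[[0,0,-50],[0,0,0],0.5],[[40,0,-90],[0,0,0],0.8],[[80,-40,-130],[0,0,0],1],[[110,-80,-170],[0,0,0],1],[[110,-120,-200],[0,0,0],1],[[110,-150,-200],[0,0,0],1],[[110,-150,-200],[0,0,0],1],[[110,-150,-200],[0,0,0],1]]'
python3 - <<'E'
from h import *
p,d,c=snap("wrist","w12",None,1.5)
top(d,c,(.432,-.326),.07,.021,.029)
top(d,c,(.584,-.08),.05,.041,.049)
go((.4325,-.3255,.025),np.radians(4.5))
E
```

```text
time_s: 20.5
eef_pos: [0.5831, -0.0797, 0.0471]
eef_rot: [0.003, -0.0, 1.0, 0.0]
wrist_force: [1.0, 0.0, -0.1]
opening: 0.211
time_s: 21.58
eef_pos: [0.4722, -0.236, 0.251]
eef_rot: [0.006, 0.002, 1.0, -0.003]
wrist_force: [0.3, 0.7, 1.4]
opening: 1.0
top c 432.7 -326.2 size 30.5 20.0 long ang 94.1 z 0.0247 n 586 mean [ 432.5 -325.7]
top c 581.5 -79.3 size 30.5 20.5 long ang 179.1 z 0.0443 n 425 mean [579.6 -79.1]
shift [ 41.8 -90.3 224.6] turn [0.005 0.011 1.489] n_t 5.89050860137345 n_r 11.913343960860734
```

View pics/w12.png

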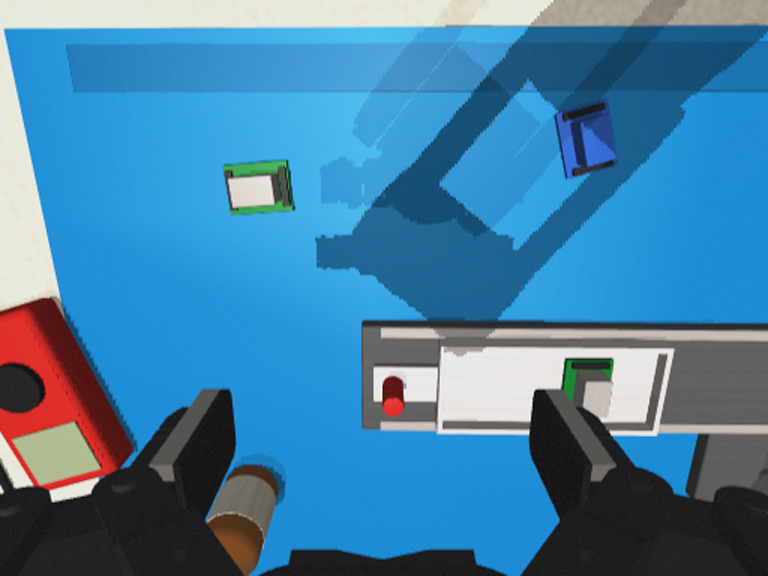

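```bash
python3 -m jog '[[[20,-30,0],[0,0,0.12],0.8],[[42,-60,0],[0,0,0.24],0.6],[[42,-90,0],[0,0,0.36],0.5],[[42,-90,0],[0,0,0.48],0.5],[[42,-90,0],[0,0,0.6],0.5],[[42,-90,20],[0,0,0.72],0.5],[[42,-90,50],[0,0,0.84],0.5],[[42,-90,80],[0,0,0.96],0.5],[[42,-90,110],[0,0,1.08],0.5],[[42,-90,140],[0,0,1.2],0.5],[[42,-90,170],[0,0,1.32],0.5],[[42,-90,190],[0,0,1.44],0.5],[[42,-90,200],[0,0,1.49],0.5],[[42,-90,200],[0,0,1.49],0.5],[[42,-90,200],[0,0,1.49],0.5]]'
python3 - <<'E'
from h import *
snap("wrist","w13",None,1);go((.4325,-.326,.025),np.radians(4.3))
E
```

```text
time_s: 22.88
eef_pos: [0.4318, -0.3234, 0.0484]
eef_rot: [0.004, 0.678, 0.735, 0.002]
wrist_force: [0.3, -0.0, 1.0]
opening: 0.501
shift [-1.6 -0.2 24.6] turn [0.01  0.004 0.005] n_t 0.5902298159605494 n_r 0.09406583121870161
```

View pics/w13.png

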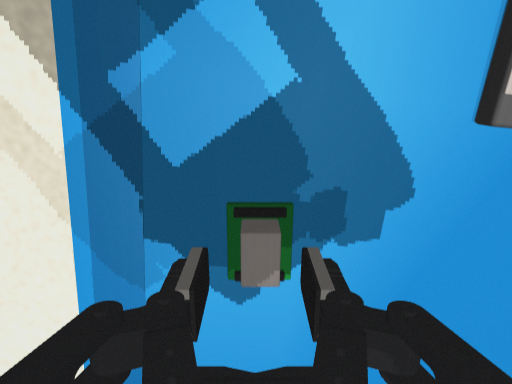

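```bash
python3 -m jog '[[[-1.5,1,12],[0.01,0.004,0],0.5],[[-1.5,1,24],[0.01,0.004,0],0.5],[[-1.5,1,24],[0.01,0.004,0],0.5],[[-1.5,1,24],[0.01,0.004,0],0.2],[[-1.5,1,24],[0.01,0.004,0],0],[[-1.5,1,24],[0.01,0.004,0],0],[[-1.5,1,24],[0.01,0.004,0],0],[[-1.5,1,24],[0.01,0.004,0],0],[[-1.5,1,24],[0.01,0.004,0],0]]'
python3 - <<'E'
from h import *
go((.5835,-.1355,.13),np.radians(90))
E
```

```text
time_s: 23.68
eef_pos: [0.434, -0.3262, 0.0262]
eef_rot: [0.001, 0.678, 0.735, -0.0]
wrist_force: [-0.5, -0.3, 4.5]
opening: 0.217
shift [ 178.1  164.3 -103.9] turn [-0.000e+00  1.000e-03 -1.491e+00] n_t 6.321522100657559 n_r 11.93044160345154
```

```bash
python3 -m jog '[[[0,0,-20],[0,0,0],0],[[0,0,-50],[0,0,-0.1],0],[[0,0,-80],[0,0,-0.2],0],[[20,20,-103],[0,0,-0.32],0],[[40,40,-103],[0,0,-0.44],0],[[60,60,-103],[0,0,-0.56],0],[[80,80,-103],[0,0,-0.68],0],[[100,100,-103],[0,0,-0.8],0],[[120,115,-103],[0,0,-0.92],0],[[140,130,-103],[0,0,-1.04],0],[[160,145,-103],[0,0,-1.16],0],[[170,155,-103],[0,0,-1.28],0],[[178,164,-103],[0,0,-1.4],0],[[178,164,-103],[0,0,-1.49],0],[[178,164,-103],[0,0,-1.49],0],[[178,164,-103],[0,0,-1.49],0]]'
python3 - <<'E'
from h import *
snap("wrist","w14",None,1.5);go((.5835,-.1355,.0462),np.radians(90))
E
```

```text
time_s: 25.02
eef_pos: [0.583, -0.1354, 0.1289]
eef_rot: [0.0, 0.002, 1.0, -0.0]
wrist_force: [-0.4, -0.1, -1.2]
opening: 0.214
shift [-0.6  0.3 82.7] turn [-0.001  0.    -0.004] n_t 1.9838253598561482 n_r 0.03321519123621662
```

View pics/w14.png

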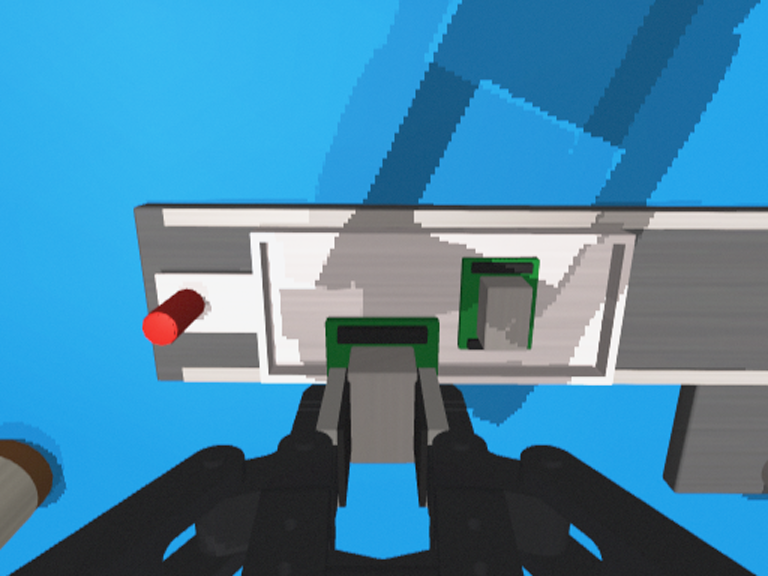

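```bash
python3 -m jog '[[[0,0,30],[0,0,0],0],[[0,0,55],[0,0,0],0],[[0,0,72],[0,0,0],0],[[0,0,79],[0,0,0],0],[[0,0,82.5],[0,0,0],0],[[0,0,82.5],[0,0,0],0],[[0,0,82.5],[0,0,0],0]]'; python3 -m jog '[[[0,0,0],[0,0,0],0.25],[[0,0,0],[0,0,0],0.4],[[0,0,0],[0,0,0],0.4],[[0,0,0],[0,0,0],0.4],[[0,0,-20],[0,0,0],0.4],[[0,0,-50],[0,0,0],0.5],[[40,0,-90],[0,0,0],0.8],[[80,-20,-130],[0,0,0],1],[[110,-20,-170],[0,0,0],1],[[110,-20,-200],[0,0,0],1],[[110,-20,-200],[0,0,0],1],[[110,-20,-200],[0,0,0],1]]'
python3 - <<'E'
from h import *
p,d,c=snap("wrist","w15",None,1.5)
top(d,c,(.584,-.136),.03,.041,.049)
top(d,c,(.584,-.08),.03,.041,.049)
snap("scene","sc15",(130,100,430,325),2.6)
go((.585,-.2305,.047),np.radians(90))
E
```

```text
time_s: 25.65
eef_pos: [0.5834, -0.1365, 0.0473]
eef_rot: [0.001, 0.003, 1.0, -0.001]
wrist_force: [0.2, -0.5, -0.5]
opening: 0.216
time_s: 26.65
eef_pos: [0.4741, -0.1573, 0.2534]
eef_rot: [0.005, 0.003, 1.0, -0.004]
wrist_force: [1.0, 0.6, 1.2]
opening: 0.997
top c 582.3 -135.5 size 30.1 19.8 long ang 177.7 z 0.0444 n 445 mean [ 581.7 -135.7]
top c 581.7 -79.6 size 29.7 20.1 long ang 179.4 z 0.0443 n 457 mean [580.8 -79.9]
shift [-111.3  -73.2  202.2] turn [-0.003  0.004 -0.007] n_t 5.8062849063452004 n_r 0.0668936550694282
```

View pics/w15.png

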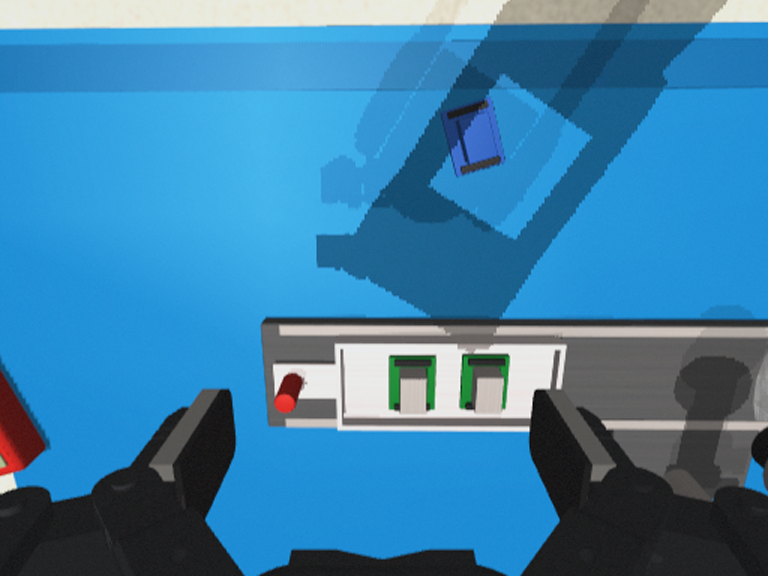

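View pics/sc15.png

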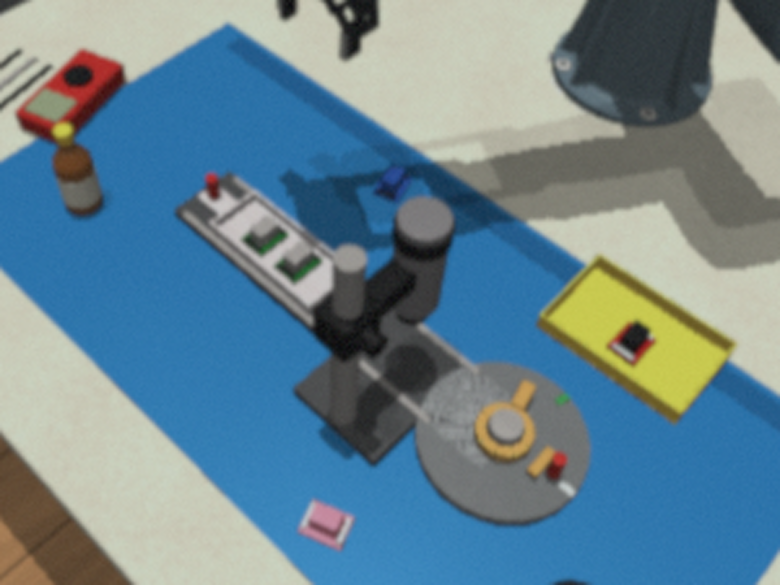

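```bash
python3 - <<'E'
from h import *
print(ray("scene",162.7,177,0))
E
python3 -m jog '[[[-40,-25,0],[0,0,0],0.7],[[-80,-50,0],[0,0,0],0.5],[[-111,-73,20],[0,0,-0.005],0.5],[[-111,-73,60],[0,0,-0.005],0.5],[[-111,-73,100],[0,0,-0.005],0.5],[[-111,-73,130],[0,0,-0.005],0.5],[[-111,-73,160],[0,0,-0.005],0.5],[[-111,-73,185],[0,0,-0.005],0.5],[[-111,-73,198],[0,0,-0.005],0.5],[[-111,-73,202],[0,0,-0.005],0.5],[[-111,-73,202],[0,0,-0.005],0.5]]'
python3 - <<'E'
from h import *
snap("wrist","w16",None,1);go((.585,-.2305,.047),np.radians(90))
E
```

```text
[ 0.69252577 -0.35270225  0.        ]
time_s: 27.67
eef_pos: [0.5839, -0.2295, 0.0453]
eef_rot: [0.001, 0.001, 1.0, -0.001]
wrist_force: [-0.0, -0.6, -0.4]
opening: 0.505
shift [ 0.  -0.3  0.2] turn [-0.003  0.004 -0.001] n_t 0.00808728205173727 n_r 0.041097493768574175
```

View pics/w16.png

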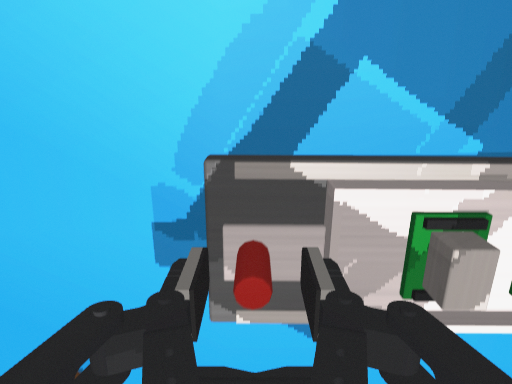

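```bash
python3 -m jog '[[[0,0,0],[0,0,0],0.25],[[0,0,0],[0,0,0],0],[[0,0,0],[0,0,0],0],[[0,0,0],[0,0,0],0],[[0,0,0],[0,0,0],0],[[0,0,0],[0,0,0],0]]'
python3 -m jog '[[[0,5,0],[0,0,0],0],[[0,15,0],[0,0,0],0],[[0,28,0],[0,0,0],0],[[0,42,0],[0,0,0],0],[[0,56,0],[0,0,0],0],[[0,70,0],[0,0,0],0],[[0,84,0],[0,0,0],0],[[0,98,0],[0,0,0],0],[[0,112,0],[0,0,0],0],[[0,126,0],[0,0,0],0],[[0,140,0],[0,0,0],0],[[0,154,0],[0,0,0],0],[[0,166,0],[0,0,0],0],[[0,177,0],[0,0,0],0],[[0,185,0],[0,0,0],0],[[0,191,0],[0,0,0],0],[[0,195,0],[0,0,0],0],[[0,197,0],[0,0,0],0],[[0,197,0],[0,0,0],0]]'
```

```text
time_s: 28.22
eef_pos: [0.5864, -0.2303, 0.0495]
eef_rot: [0.004, 0.001, 1.0, -0.002]
wrist_force: [-1.0, 3.1, 6.8]
opening: 0.159
time_s: 29.8
eef_pos: [0.588, -0.0318, 0.0496]
eef_rot: [0.005, 0.0, 1.0, -0.002]
wrist_force: [6.7, 1.6, -2.5]
opening: 0.154
```

```bash
python3 -m jog '[[[0,3,0],[0,0,0],0],[[0,4,0],[0,0,0],0],[[0,4,0],[0,0,0],0],[[0,4,0],[0,0,0],0]]'

```

```text
time_s: 30.13
eef_pos: [0.5881, -0.03, 0.0497]
eef_rot: [0.005, -0.0, 1.0, -0.004]
wrist_force: [2.4, -14.2, -5.0]
opening: 0.155
```

```bash
python3 -m jog '[[[0,-1,0],[0,0,0],0.25],[[0,-1,0],[0,0,0],0.5],[[0,-1,0],[0,0,0],0.5],[[0,-1,0],[0,0,0],0.5],[[0,-1,-30],[0,0,0],0.5],[[0,-1,-70],[0,0,0],0.6],[[30,-5,-110],[0,0,0],0.8],[[70,-5,-150],[0,0,0],1],[[110,0,-190],[0,0,0],1],[[150,20,-205],[0,0,0],1],[[160,50,-205],[0,0,0],1],[[160,70,-205],[0,0,0],1],[[160,70,-205],[0,0,0],1],[[160,70,-205],[0,0,0],1]]'
python3 - <<'E'
from h import *
p,d,c=snap("wrist","w17",None,1.5)
go((.42,.2,.25),0)
print(get_obs()["q"])
E
```

```text
time_s: 31.3
eef_pos: [0.4253, 0.0434, 0.2533]
eef_rot: [0.007, -0.002, 1.0, -0.004]
wrist_force: [-0.2, -0.0, -0.2]
opening: 1.0
shift [  5.5 157.6   1.4] turn [-0.016  0.003 -1.569] n_t 3.78071450516395 n_r 12.552379770143885
[-0.17463163 -0.18166647  1.95391686 -0.00668371  1.35583838 -1.74628375]
```

View pics/w17.png

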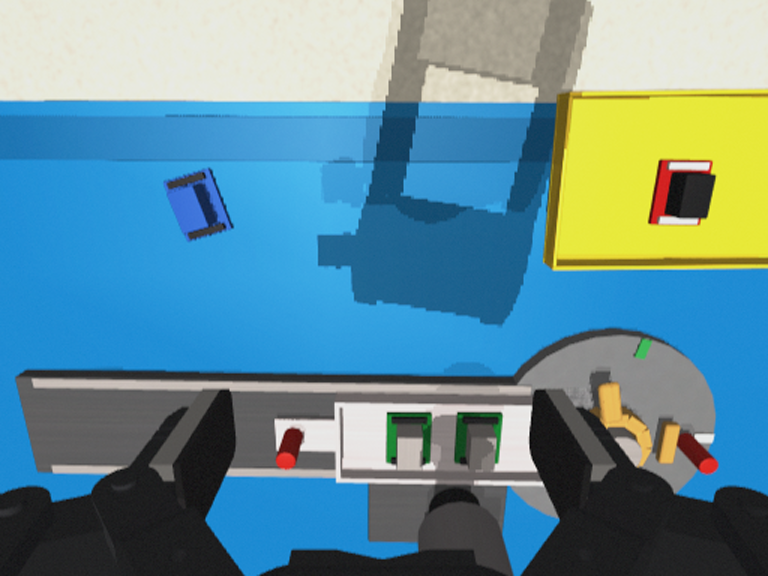

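```bash
python3 -m jog '[[[0,30,0],[0,0,0.12],1],[[0,60,0],[0,0,0.24],1],[[0,90,0],[0,0,0.36],1],[[0,120,0],[0,0,0.48],1],[[0,150,0],[0,0,0.6],1],[[0,180,0],[0,0,0.72],1],[[0,210,0],[0,0,0.84],1],[[0,235,0],[0,0,0.96],1],[[-30,245,0],[0,0,1.08],1],[[-60,245,0],[0,0,1.2],1],[[-90,245,0],[0,0,1.32],1],[[-120,245,0],[0,0,1.44],1],[[-150,245,0],[0,0,1.56],0.8],[[-161,245,0],[0,0,1.57],0.6],[[-161,245,0],[0,0,1.57],0.6],[[-161,245,0],[0,0,1.57],0.6]]'
python3 - <<'E'
from h import *
p,d,c=snap("wrist","w18",None,1.5)
W=cloud(d,c)
import numpy as np
hsv=cv2.cvtColor(p,cv2.COLOR_RGB2HSV);m=((hsv[...,0]<8)|(hsv[...,0]>172))&(hsv[...,1]>130)&(W[...,2]>.048)&(W[...,2]<.062)&(np.hypot(W[...,0]-.586,W[...,1]-.29)<.03)
print("pin",W[m].mean(0),m.sum())
m=(np.abs(W[...,2]-.044)<.003)&(np.hypot(W[...,0]-.586,W[...,1]-.228)<.022)
P=W[m];print("spig",P.min(0),P.max(0),(P.min(0)+P.max(0))/2)
go((.5855,.289,.046),0)
E
```

```text
time_s: 32.68
eef_pos: [0.5866, 0.2868, 0.2506]
eef_rot: [0.007, 0.706, 0.708, -0.0]
wrist_force: [-0.0, 0.4, -0.1]
opening: 0.602
pin [0.58588907 0.28984778 0.05462084] 184
spig [0.56947564 0.20981265 0.04118855] [0.60361407 0.24502376 0.04584981] [0.58654485 0.22741821 0.04351918]
shift [  3.8  -2.3 205. ] turn [0.009 0.009 0.003] n_t 4.917483665682231 n_r 0.1093009298332054
```

View pics/w18.png

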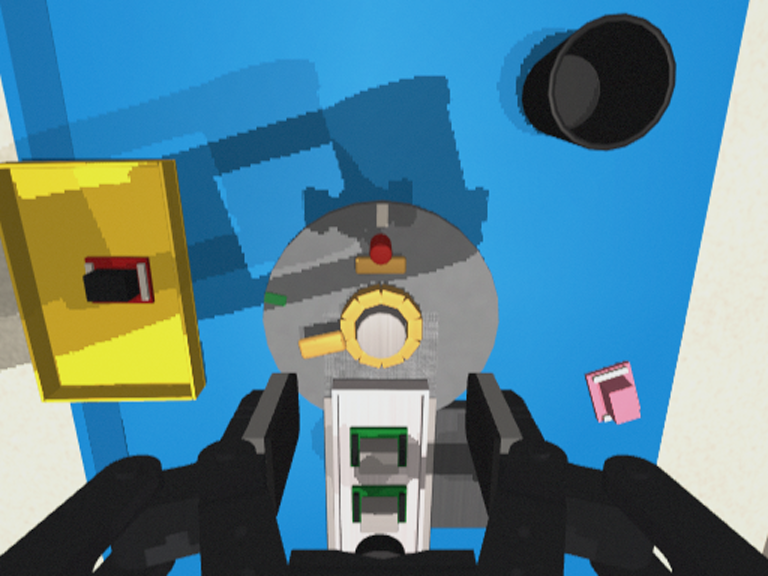

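```bash
python3 -m jog '[[[3,-1,40],[0.009,0.009,0],0.5],[[3,-1,80],[0.009,0.009,0],0.5],[[3,-1,120],[0.009,0.009,0],0.5],[[3,-1,150],[0.009,0.009,0],0.5],[[3,-1,180],[0.009,0.009,0],0.5],[[3,-1,197],[0.009,0.009,0],0.5],[[3,-1,204],[0.009,0.009,0],0.5],[[3,-1,204],[0.009,0.009,0],0.5],[[3,-1,204],[0.009,0.009,0],0.5]]'
python3 - <<'E'
from h import *
snap("wrist","w19",None,1);go((.5859,.2895,.046),0)
E
```

```text
time_s: 33.48
eef_pos: [0.5868, 0.2885, 0.048]
eef_rot: [0.0, 0.706, 0.708, 0.0]
wrist_force: [0.9, -0.4, 0.8]
opening: 0.501
shift [ 0.8 -1.8  2.9] turn [ 0.003 -0.     0.004] n_t 0.08324811652572009 n_r 0.03681474618083218
```

View pics/w19.png

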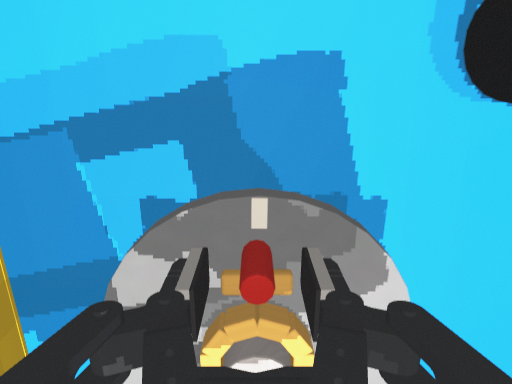

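```bash
python3 -m jog '[[[0,-0.5,2],[0,0,0],0.25],[[0,-0.5,2],[0,0,0],0],[[0,-0.5,2],[0,0,0],0],[[0,-0.5,2],[0,0,0],0],[[0,-0.5,2],[0,0,0],0],[[0,-0.5,2],[0,0,0],0]]'
python3 -m jog '[[[-0.3,-6.2,0],[0,0,-0.1],0],[[-1.2,-12.3,0],[0,0,-0.2],0],[[-2.8,-18.3,0],[0,0,-0.3],0],[[-4.9,-24.1,0],[0,0,-0.4],0],[[-7.6,-29.7,0],[0,0,-0.5],0],[[-10.8,-35,0],[0,0,-0.6],0],[[-14.6,-39.9,0],[0,0,-0.7],0],[[-14.6,-39.9,0],[0,0,-0.7],0],[[-14.6,-39.9,0],[0,0,-0.7],0]]'
python3 - <<'E'
from h import *
t,r=tool();ax=np.array([.5868,.2275])
v=t[:2]-ax;print("r",np.hypot(*v),"a",np.arctan2(v[1],v[0])-np.pi/2, "yaw", np.arctan2(*r.apply([0,1,0])[[1,0]]))
for a in (.8,.9,1.0,1.1,1.2,1.3,1.35):
    print(a); go((ax[0]-.0615*np.sin(a),ax[1]+.0615*np.cos(a),t[2]),a)
E
```

```text
time_s: 34.03
eef_pos: [0.5882, 0.2892, 0.0489]
eef_rot: [0.002, 0.706, 0.708, 0.002]
wrist_force: [-1.7, 0.5, 5.8]
opening: 0.148
time_s: 34.78
eef_pos: [0.5477, 0.2746, 0.0489]
eef_rot: [0.002, 0.421, 0.907, 0.001]
wrist_force: [-4.6, 0.4, 2.3]
opening: 0.147
r 0.06120696690038003 a 0.6933438906026401 yaw 0.7006865826583099
0.8
shift [-0.  -6.5 -0. ] turn [ 0.004  0.002 -0.099] n_t 0.15700635498724178 n_r 0.7955087367509984
0.9
shift [ -0.9 -12.6  -0. ] turn [ 0.004  0.002 -0.199] n_t 0.3035942015863851 n_r 1.595349413310492
1.0
shift [ -2.4 -18.6  -0.1] turn [ 0.004  0.002 -0.299] n_t 0.449473020100758 n_r 2.3954433130429527
1.1
shift [ -4.5 -24.4  -0.1] turn [ 0.004  0.002 -0.399] n_t 0.594241545831179 n_r 3.195600238848865
1.2
shift [ -7.2 -29.9  -0.1] turn [ 0.003  0.003 -0.499] n_t 0.7375301924322352 n_r 3.9957823261437304
1.3
shift [-10.4 -35.1  -0.1] turn [ 0.003  0.003 -0.599] n_t 0.8789781667779092 n_r 4.795976978856254
1.35
shift [-12.2 -37.6  -0.1] turn [ 0.003  0.003 -0.649] n_t 0.9489008269654201 n_r 5.19607720244878
```

```bash
python3 -m jog '[[[0,-6.5,0],[0,0,-0.1],0],[[-0.9,-12.6,0],[0,0,-0.2],0],[[-2.4,-18.6,0],[0,0,-0.3],0],[[-4.5,-24.4,0],[0,0,-0.4],0],[[-7.2,-29.9,0],[0,0,-0.5],0],[[-10.4,-35,0],[0,0,-0.6],0],[[-11.8,-37,0],[0,0,-0.64],0],[[-12,-37.3,0],[0,0,-0.645],0],[[-12,-37.3,0],[0,0,-0.645],0],[[-12,-37.3,0],[0,0,-0.645],0]]'
python3 - <<'E'
from h import *
t,r=tool();ax=np.array([.5868,.2275])
v=t[:2]-ax;print("r",np.hypot(*v),"a",np.arctan2(v[1],v[0])-np.pi/2, "yaw", np.arctan2(*r.apply([0,1,0])[[1,0]]))
snap("wrist","w20",None,1)
E
```

```text
time_s: 35.62
eef_pos: [0.5266, 0.2412, 0.0489]
eef_rot: [0.001, 0.114, 0.994, 0.0]
wrist_force: [-5.4, -2.6, 3.0]
opening: 0.147
r 0.061723982620907614 a 1.3474924966109851 yaw 1.3426813366931913
```

View pics/w20.png

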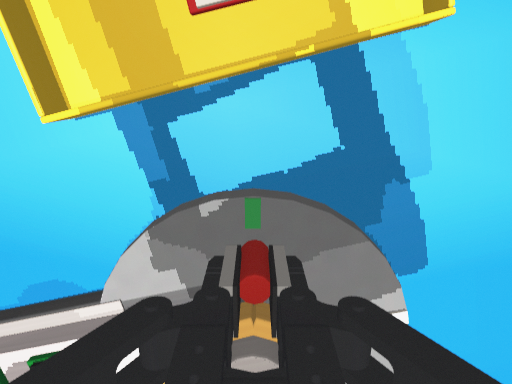

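```bash
python3 -m jog '[[[0,0,0],[0,0,0],0.25],[[0,0,0],[0,0,0],0.5],[[0,0,0],[0,0,0],0.5],[[0,0,0],[0,0,0],0.5],[[0,0,-30],[0,0,0],0.5],[[0,0,-70],[0,0,0],0.6],[[0,0,-110],[0,0,0],0.8],[[0,0,-150],[0,0,0],1],[[0,0,-190],[0,0,0],1],[[0,0,-215],[0,0,0],1],[[0,0,-215],[0,0,0],1],[[0,0,-215],[0,0,0],1]]'
python3 - <<'E'
from h import *
p,d,c=snap("wrist","w21",None,1.5)
W=cloud(d,c);hsv=cv2.cvtColor(p,cv2.COLOR_RGB2HSV)
m=((hsv[...,0]<8)|(hsv[...,0]>172))&(hsv[...,1]>130)&(W[...,2]>.048)&(W[...,2]<.062)&(np.hypot(W[...,0]-.528,W[...,1]-.24)<.03)
pin=W[m].mean(0)
g=(hsv[...,0]>40)&(hsv[...,0]<85)&(hsv[...,1]>80)&(np.hypot(W[...,0]-.508,W[...,1]-.245)<.02);gm=W[g].mean(0)
s=(np.abs(W[...,2]-.044)<.003)&(np.hypot(W[...,0]-.5868,W[...,1]-.2275)<.022);P=W[s];ax=(P.min(0)+P.max(0))/2
f=lambda q:np.arctan2(*(q-ax)[[1,0]])-np.pi/2
print(ax,pin,gm,"pin a",f(pin),"mark a",f(gm),np.hypot(*(pin-ax)[:2]))
snap("side","sd21",(60,80,420,340),2);snap("scene","sc21",(130,100,430,325),2.6)
print(get_obs()["time_s"],get_obs()["wrist_force"])
E
```

```text
time_s: 36.67
eef_pos: [0.5272, 0.2414, 0.2664]
eef_rot: [0.004, 0.114, 0.993, 0.001]
wrist_force: [-0.5, -0.2, -0.8]
opening: 0.997
[0.58548886 0.22687575 0.04335451] [0.52481734 0.24189091 0.05455995] [0.50641024 0.24489505 0.01578518] pin a 1.3281881404371374 mark a 1.3467560725939247 0.06250190976494688
36.8167 [-0.11157323 -0.01594501  0.32573702]
```

View pics/w21.png

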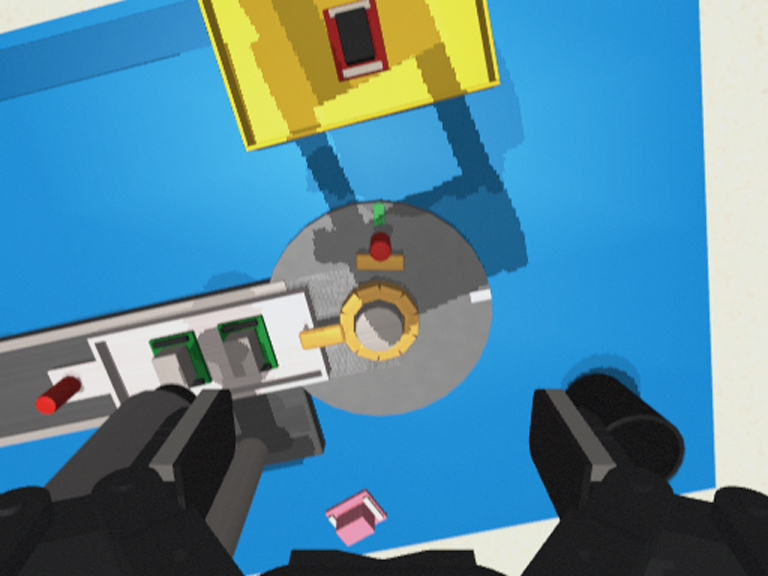

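View pics/sc21.png

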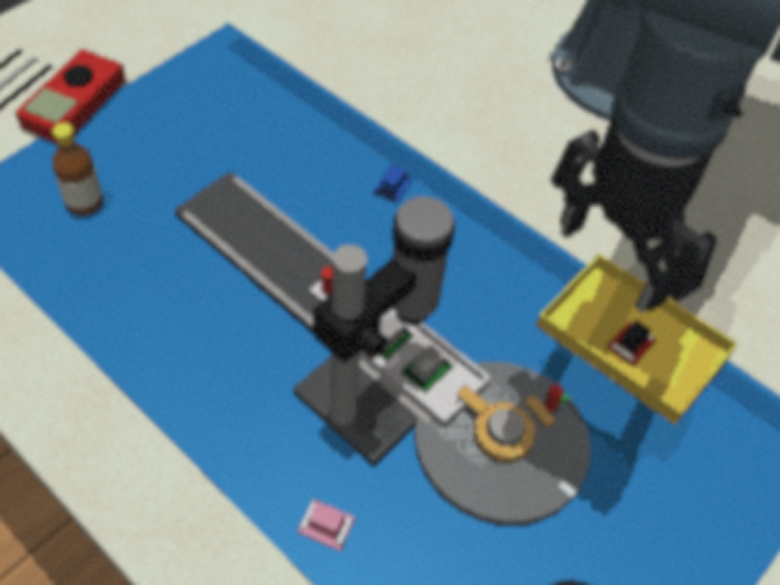

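View pics/sd21.png

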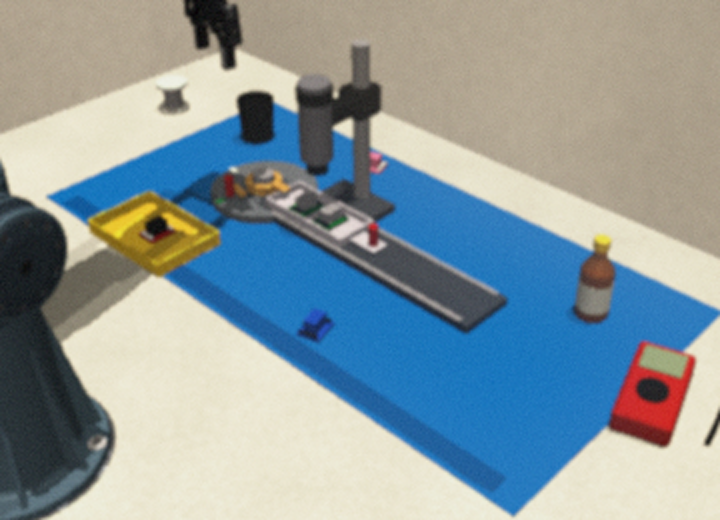

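```bash
python3 -c "
from bench import *
hand_in()"
```

```text
the job is handed in; nothing more can be done
```

The batch is changed and the job was handed in at about 37 s of the 210 s allowed.

- **Opening:** with the sled still in, I turned the collar to its stop; a wrist picture showed the pin at the white mark. I then pulled the sled out to its stop, about 0.20 m.
- **Modules:** the scene held one red and two green modules. The red one is in the yellow tray and both green ones lie flat in the sled, their block tops 44 mm above the table where 45 mm is expected.
- **Closing:** I pushed the sled home until the stop pushed back with about 14 N, then turned the collar back and let go.

**Last checks:**
- The pin stands at about 1.33 rad by the wrist camera, the green mark at about 1.35. While I still held the pin, the gripper pose gave 1.347. All are within the 0.12 rad allowed and not past the mark.
- The bottle, multimeter, pot, pink and blue pieces look unmoved, no green module is left on the mat, and the gripper is open and clear of everything.
- No check failed. I saw no knocked module and no grip slip. My position readings differed by 2–4 mm between views and did not affect anything.

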